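Bring a cuvette up to the fiducial mark on the bench comparator

TASK

Measure the empty cuvette that stands by itself to the left of the bench comparator: wind the handwheel counter-clockwise to open the anvils, stand the cuvette upright on the rest between them and let go of it, then wind the handwheel clockwise until the needle on the tailstock points to the long line, between its two short ticks. Come up to the line only from the open side, so that the play in the drive stays taken up in the closing direction when you let go of the wheel; if the needle goes too far, back right off and come up again. Glass is fragile: never drive the needle to the end of its travel, and leave the short vial behind the comparator standing where it is.

Things in the scene. Friction and masses are not known exactly. Their poses are not given: they have to be found in the camera images.
- comparator: grey cast bed 80 x 232 x 20 mm, fixed to the bench, its headstock (58 x 52 mm, 54 mm high, handwheel on top) at its +y end. Origin on the bench top under the measuring axis; z up, y along the measuring axis towards the headstock. At x = 0, between the anvils, is a steel work rest 18 mm wide (x) from y = -13 to +29 mm, its flat top 26 mm above the bench
- tailstock: fiducial head 52 x 46 mm, 66 mm high above the bench, clamped on the -y end of the bed; axes as the comparator's, origin 20.5 mm above the bench under the free face of its sprung pad. White dial plate with the needle on its top
- plunger_pad (a point): centre of the face of the tailstock's sprung pad (8 mm wide, from 28 to 54 mm above the bench), facing +y. Pressing it in towards -y takes 2 N to start and 1.2 N per mm; solid stop at 6 mm
- saddle_pad (a point): centre of the face of the travelling pad, facing -y, same size and height; it lies in front of the saddle post (post 16 mm wide, 54 mm high, starting 16 mm behind the face). The distance between the two pads is the gap, 4 to 10 mm at the start, up to 23 mm or more when fully open
- saddle: aluminium saddle 52 x 42 mm that slides along the bed's y and carries the travelling pad; sliding drag about 10 N, so it stays where it is left
- lug_face (a point): on the saddle, centre of the +y face of its steel adjusting lug (20 mm wide, 12 mm high), which the rack's dog pushes on to close the anvils; axes as the comparator's
- dog (a point): middle of the steel dog of the rack, 6 mm thick in y, standing in the slot between the saddle's two lugs: total play 4 to 8 mm, set differently each time. It drives the saddle closed while its y is 3 mm from lug_face, and opens it by pushing the other lug; in between the wheel turns freely and the saddle stands still
- handwheel (a joint): angle of the handwheel in rad, counter-clockwise from above positive (opens). 1 rad moves the rack 14 mm; it stays where it is left (0.08 N m drag, about 0.25 N m when driving the saddle). It begins within 0.1 rad of 0 and stops by about 1.5 rad, when the saddle is fully open
- wheel_grip (a point): on the vertical axis of the handwheel, at the middle of its black grip: a knurled cylinder 37 mm across, from 65 to 93 mm above the bench (this point 81 mm), on a flat dial 43 mm across whose top is 64 mm above the bench. It can be gripped at any yaw
- needle (a joint): needle angle in rad: 0 when the sprung pad is free, growing 0.25 rad per mm that the pad is pressed in, 0.75 at the long line (3 mm, 5.6 N), 1.5 at the end of its travel. Short ticks stand 0.16 rad either side of the long line
- cuvette: the empty clear cuvette, square, 45 mm tall, standing upright; 12 mm wide to look at, 14 mm across opposite faces where fingers and pads meet it; origin at the centre of its underside, x and y square to its faces; 20 g
- vial_short: capped vial 37 mm in diameter, 70 mm tall, standing behind the comparator; origin under its centre

How it is judged:
On the way, in this order (a step that is already met when the one before it is completed fails the run):
1. the anvils have been opened wider than the cuvette (distance between saddle_pad and plunger_pad above 0.015 m), for 0.2 s.
2. the cuvette stands released on the rest between the anvils, the needle still free (z of cuvette in the frame of comparator between 0.0235 and 0.0285 m and x of cuvette in the frame of comparator between -0.005 and 0.005 m and y of cuvette in the frame of plunger_pad above 0.005 m and y of cuvette in the frame of saddle_pad below -0.005 m and angle between cuvette's own z axis and vertical below 0.12 rad and contact force between the fingers and cuvette below 0.05 N and value of joint needle below 0.2 rad), for 0.2 s.
At the end, for the whole second after the job is handed in: The needle rests within 0.16 rad of the long line (0.59 to 0.91); the dog bears on the adjusting lug (its middle within 4 mm of lug_face, contact is at 3 mm); the cuvette stands on the rest, upright within 0.12 rad, within 5 mm of the measuring axis; wheel and cuvette are at rest (value of joint needle between 0.59 and 0.91 rad and y of dog in the frame of lug_face below 0.004 m and angle between cuvette's own z axis and vertical below 0.12 rad and x of cuvette in the frame of comparator between -0.005 and 0.005 m and z of cuvette in the frame of comparator between 0.0235 and 0.0285 m and linear speed of cuvette below 0.01 m/s and velocity of joint handwheel between -0.05 and 0.05 rad/s); the robot touches nothing.
It fails at once if the cuvette is squeezed with more than 13 N (contact force between cuvette and saddle above 13 N).
It fails at once if the needle is driven to the end of its travel (value of joint needle above 1.45 rad).
It fails at once if the short vial is pushed or knocked over (distance of vial_short from where it was at the start of the episode above 0.02 m or angle between vial_short's own z axis and vertical above 0.3 rad).
It also fails if it takes over 72 s, if anything falls off the work surface, if the arm or the gripper's body presses on something with over 40 N, if the wrist force passes 120 N, or if a joint passes its speed limit or range.

ROBOT

A 7-joint arm with a two-finger parallel gripper is mounted at the origin on a cart in front of the work surface, level with it; the furniture and walls round the work are solid. World frame = base frame: x ahead of the robot, y to its left, z up, the work surface at z = 0. Lengths are in m, angles in rad, forces in N, time in s.
With the tool pointing down it reaches from about 0.4 to 0.85 m from the base axis. Payload 10.4 kg.
Tool frame: the origin (TCP) lies at the very end of the fingers, on their centre line; the grasp point (between the pads) lies 19 mm behind it; y points along the fingers, z is the direction in which the jaws open and shut, and the axes are right-handed (so a half turn about y gives the same grasp; the last joint's range is limited). The gripper opens to 85 mm and grips with 20 to 120 N. Pads are 22 mm wide; open, the fingers measure 114 mm over their backs; the gripper's body (76 mm by 85 mm) begins 54 mm behind the grasp point. The pads swing forward as they close: fully open they stand 13 mm farther back than shut.
Start: joints at [1.17, 0.332, -0.065, 1.46, 0.022, 1.35, -0.088], TCP at [0.231, -0.581, 0.197] pointing down, gripper open.
Joint ranges: [-2.6, 2.6], [-0.5, 2.12], [-1.47, 1.34], [0.16, 2.42], [-1.27, 4.41], [0.06, 2.06], [-2.6, 2.6]. Speed limits (rad/s): [2.22, 2.22, 2.79, 2.79, 3.14, 3.14, 3.14].

INTERFACE

Orientations are given as a unit quaternion [x, y, z, w].
In Python, from workcell import manip gives the robot as it stands.
- The arm moves only by the tool arm_command, never from a script. Its argument "commands" is a list that holds one entry, the list of rows, each a list of 6 numbers: the shift along the world's x, y, z in cm, then the turn, a rotation vector about the world's x, y, z in degrees. A call has 1 to 20 rows; each row is the pose to reach, as a shift and turn from the pose commanded when the call began; what a row does not reach only later rows make up. A row lasts 1/10 s, in which the tool goes at most 50 mm and 8.59 degrees, less where a joint would pass 70% of its speed; a pose out of reach is approached as far as the arm can. A call with a gripper value outside its range is refused whole. "claw" is the finger opening in cm, from 0 to 8.54, set as the call begins (left out, the last holds). The fingers move at their own pace and stop on an object; "newtons" is the grip in N (left out, the last holds). Time passes only in rows, so rows that repeat a pose let the fingers close. It gives the time, the measured TCP pose, the force and the opening at its end, in the units of the state.
- manip.get_obs(): the state, without advancing time (a new reading comes with each control period).
- manip.camera(name): name is "scene" or "top"; returns a dict with "pixels" (480x640x3 uint8, blue, green, red), "depth" (480x640 float32, m along the optical axis (not along the pixel's ray), 0 where there is no reading), "K" (3x3 intrinsics, pixels), "rvec" (rotation vector, rad) and "tvec" (3), from world to camera coordinates, as OpenCV has them. Camera axes: x right, y down, z forward; pixel columns grow to the right and rows downward; lengths in m; the calibration is good to about 2 mm. A picture is of the moment at which its call begins.
- manip.hand_in(): hands the job in, once; it reports no verdict.
Trained networks look in the newest picture that a camera, given by its name, has taken for a name from the list of things; names that differ only in an ending like _2 or _b are one class to them, and where a whole thing is asked for, a point or a joint stands for the part that bears it (a point fixed in the world has none). Each returns a list of dicts, best first, with "p" (0 to 1); they miss things now and then, are a little off and sometimes report something else, mostly with a low value. They report only what shows in the picture. A call takes as long as a camera call.
- manip.masks_of(camera, thing): "mask" (480x640 bool, what is visible of it) and "bbox" ([left, top, right, bottom] in pixels, round what is visible of it).
The state is a dict: "clock": time; "joint_pos": joint angles; "joint_velocities": joint speeds; "tau": joint torques, N m; "position": TCP position; "ee_rot": TCP orientation; "ft_force": force on the tool from outside, world axes, zero at the start; "torque": the same for the moment, N m; "grip_width": opening from 0.0 (shut) to 1.0 (fully open).
Only numpy, scipy, OpenCV 4.12 (cv2) and the standard library are available. Lean on these libraries where they do the work, as an engineer would, in place of code of your own. Each camera call takes 0.05 s, during which the arm holds its last target.

## Working session

There is one attempt and no reset: what is moved stays moved. The work goes in short steps, Python scripts to look and compute and a tool call to move; the robot and the scene stay as the last step left them, time stands still between calls to the robot, and variables do not carry over. Pictures are saved under pics/ and viewed, and the job is handed in when it is done.

Besides the shell and the picture viewer there is one more tool, called after "Call:" as name([rows], argument=value, ...), one row to a line, values as JSON. arm_command: Moves the arm, as the interface text tells. Its arguments: {"type":"object","properties":{"commands":{"type":"array"},"claw":{"type":"number"},"newtons":{"type":"number"}},"required":["commands"]}

```bash
ls; mkdir -p pics; cat > h.py <<'E'
import numpy as np, cv2
from workcell import manip
def cam(n,save=None):
    c=manip.camera(n)
    if save: cv2.imwrite('pics/'+save,c['pixels'])
    return c
def pts(c,mask=None):
    K=c['K'];d=c['depth'];R=cv2.Rodrigues(np.array(c['rvec'],float))[0];t=np.array(c['tvec'],float).ravel()
    v,u=np.nonzero((d>0)&(mask if mask is not None else True))
    z=d[v,u];X=np.stack([(u-K[0,2])/K[0,0]*z,(v-K[1,2])/K[1,1]*z,z],1)
    return (X-t)@R,u,v
def proj(c,P):
    return cv2.projectPoints(np.array(P,float).reshape(-1,1,3),np.array(c['rvec'],float),np.array(c['tvec'],float),np.array(c['K'],float),None)[0].reshape(-1,2)
def ray(c,u,v,z):
    K=c['K'];R=cv2.Rodrigues(np.array(c['rvec'],float))[0];t=np.array(c['tvec'],float).ravel()
    o=-R.T@t;d=R.T@np.array([(u-K[0,2])/K[0,0],(v-K[1,2])/K[1,1],1]);s=(z-o[2])/d[2]
    return o+s*d
E
python3 - <<'E'
from h import *
print(manip.get_obs())
for n in('scene','top'):
    c=cam(n,n+'0.png');print(n,c['K'],c['rvec'],c['tvec'])
    for th in('comparator','tailstock','saddle','plunger_pad','saddle_pad','lug_face','dog','handwheel','wheel_grip','needle','cuvette','vial_short'):
        for m in manip.masks_of(n,th)[:2]:
            P,u,v=pts(c,m['mask'])
            print(th,round(m['p'],2),m['bbox'],np.round(np.percentile(P,[3,50,97],axis=0),3).tolist() if len(P) else None)
E
```

```text
pics
{'clock': 0.0, 'joint_pos': array([ 1.17044465,  0.33288442, -0.06469932,  1.46095258,  0.02159843,
        1.34987299, -0.0884987 ]), 'joint_velocities': array([-0.00036134,  0.00048637, -0.00108159,  0.00025756,  0.0014135 ,
        0.00039226, -0.00044293]), 'tau': array([-2.37260574e-04, -6.25443220e+01,  4.93917125e-02, -3.91605878e+01,
        1.63401203e-02,  1.00909025e-02,  2.49301456e-05]), 'position': array([ 0.23035799, -0.58054663,  0.19630274]), 'ee_rot': array([-0.13288663,  0.69501898, -0.69404089,  0.13265371]), 'ft_force': array([ 0.59423076,  0.14044247, -0.87306063]), 'torque': array([ 0.03809212, -0.01929942,  0.00454162]), 'grip_width': 1.0028650383691688}
scene [[485.58877304   0.         313.32061981]
 [  0.         485.58877304 243.1243714 ]
 [  0.           0.           1.        ]] [ 2.18182899 -0.87590789  0.3583446 ] [-0.28418218  0.45003243  0.50846546]
comparator 0.68 [280.2, 270.8, 425.6, 391.0] [[0.488, -0.041, 0.01], [0.517, 0.087, 0.02], [0.573, 0.166, 0.092]]
tailstock 0.92 [358.3, 321.9, 412.4, 368.2] [[0.516, -0.028, 0.02], [0.538, -0.006, 0
[... 2343 characters left out ...]
, [0.553, 0.125, 0.051]]
dog 0.44 [336.4, 229.9, 482.2, 302.8] [[0.489, -0.035, 0.009], [0.525, 0.092, 0.02], [0.58, 0.179, 0.093]]
handwheel 0.96 [346.6, 259.6, 373.9, 287.3] [[0.503, 0.137, 0.061], [0.519, 0.154, 0.092], [0.537, 0.171, 0.095]]
wheel_grip 0.93 [348.8, 260.3, 377.7, 285.2] [[0.503, 0.134, 0.055], [0.52, 0.153, 0.092], [0.538, 0.171, 0.095]]
cuvette 0.44 [219.0, 248.1, 234.7, 262.2] [[0.553, 0.361, 0.003], [0.56, 0.369, 0.028], [0.567, 0.375, 0.046]]
vial_short 0.74 [258.1, 156.7, 279.2, 186.4] [[0.681, 0.282, 0.01], [0.691, 0.296, 0.067], [0.711, 0.312, 0.072]]
vial_short 0.34 [425.1, 238.2, 477.2, 283.5] [[0.519, -0.025, 0.026], [0.543, 0.001, 0.062], [0.571, 0.036, 0.067]]
```

```bash
python3 - <<'E'
import cv2
a=cv2.imread('pics/top0.png');cv2.imwrite('pics/t1.png',cv2.resize(a[220:310,325:490],(800,436),interpolation=cv2.INTER_CUBIC))
b=cv2.imread('pics/scene0.png');cv2.imwrite('pics/s1.png',cv2.resize(b[190:400,230:440],(600,600),interpolation=cv2.INTER_CUBIC))
E
```

```text
(no output)
```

View pics/top0.png

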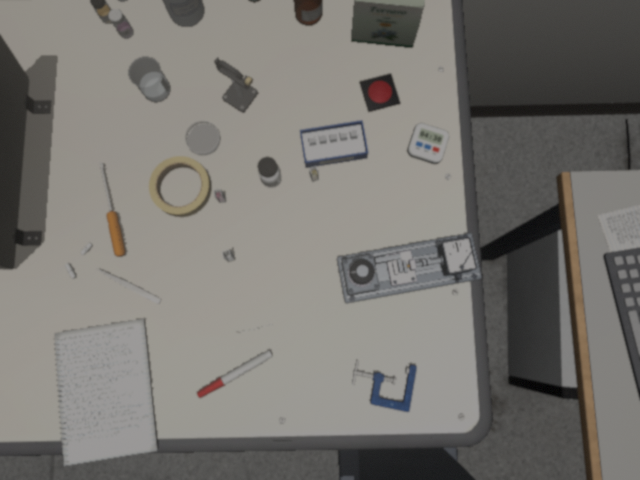

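```bash
sleep 0
```

```text
(no output)
```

View pics/t1.png

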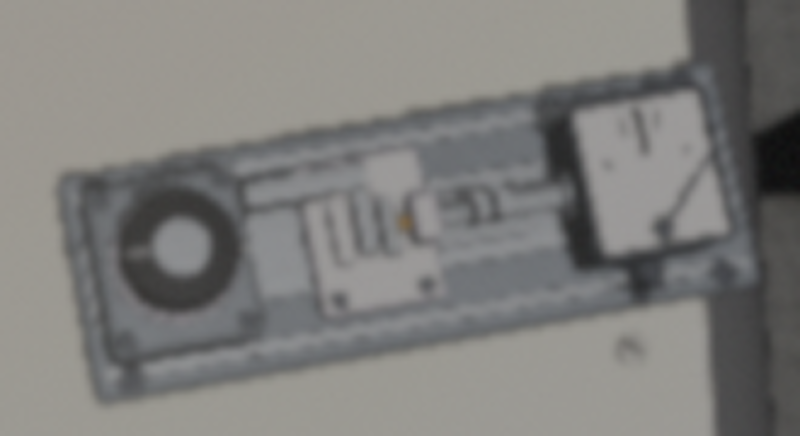

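View pics/s1.png

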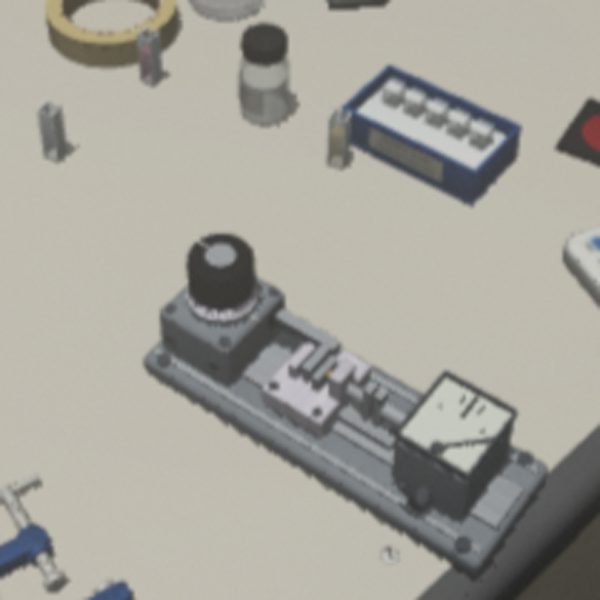

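The top view shows the comparator at px (410,268), with the wheel at (360,271). The lone clear cuvette is at (229,255) and the vial at (268,170). The other two cuvettes are at (220,195) beside the tape and (314,174) beside the rack. Next I'll fit the axes.

```bash
cat >> h.py <<'E'
def rect(P):
    r=cv2.minAreaRect((P[:,:2]*1000).astype(np.float32));return r
E
python3 - <<'E'
from h import *
R=__import__('scipy.spatial.transform',fromlist=['Rotation']).Rotation
o=manip.get_obs();print(R.from_quat(o['ee_rot']).as_matrix().round(3))
for n in('top','scene'):
    c=cam(n)
    P,u,v=pts(c)
    s=(P[:,0]>.45)&(P[:,0]<.62)&(P[:,1]>-.08)&(P[:,1]<.22)
    for lo,hi,nm in((.014,.11,'bed'),(.06,.072,'z66'),(.085,.1,'wheel'),(.05,.058,'headtop')):
        q=P[s&(P[:,2]>lo)&(P[:,2]<hi)]
        print(n,nm,len(q),np.round(np.array(rect(q)[0]),1),np.round(rect(q)[1],1),round(rect(q)[2],2),q[:,2].mean().round(4))
    for th in('tailstock','wheel_grip','cuvette','vial_short'):
        m=manip.masks_of(n,th)[0];Q,_,_=pts(c,m['mask'])
        for zlo in ((.005,.03) if th=='cuvette' else (.06,)):
            q=Q[Q[:,2]>zlo]
            if len(q)>4: print(n,th,m['p'],len(q),rect(q), np.median(q,axis=0))
c=cam('top');print(c['depth'].shape)
p=c['pixels'];cv2.imwrite('pics/c1.png',cv2.resize(p[235:275,210:250],(600,600),interpolation=cv2.INTER_CUBIC))
c=cam('scene');p=c['pixels'];cv2.imwrite('pics/c2.png',cv2.resize(p[215:260,230:275],(600,600),interpolation=cv2.INTER_CUBIC))
E
```

```text
[[-0.929  0.     0.369]
 [-0.369 -0.    -0.929]
 [-0.    -1.     0.   ]]
top bed 6485 [535.3  69.7] [ 79.9 231.2] 9.04 0.0394
top z66 1022 [535.   73.6] [ 52.3 201.2] 9.12 0.0634
top wheel 479 [521.6 152.4] [36.7 36.8] 86.8 0.0925
top headtop 707 [531.1  78.8] [ 62.8 202.5] 5.65 0.0534
top tailstock 0.68 922 ((546.996826171875, -2.8560867309570312), (52.26381301879883, 46.04582214355469), 8.378311157226562) [ 0.54732379 -0.00319858  0.06300584]Traceback (most recent call last):
  File "<stdin>", line 12, in <module>
IndexError: list index out of range
```

```bash
python3 - <<'E'
from h import *
for n in('top','scene'):
    c=cam(n)
    if n=='scene':
        P,u,v=pts(c)
        s=(P[:,0]>.45)&(P[:,0]<.62)&(P[:,1]>-.08)&(P[:,1]<.22)
        for lo,hi in((.014,.11),(.06,.072),(.088,.1)):
            q=P[s&(P[:,2]>lo)&(P[:,2]<hi)];print(n,lo,len(q),rect(q))
    P,u,v=pts(c)
    s=(abs(P[:,0]-.56)<.03)&(abs(P[:,1]-.368)<.03)&(P[:,2]>.006)
    q=P[s];print(n,'cuv',len(q),rect(q),q.max(0)); q=q[q[:,2]>.038]; print(len(q),rect(q) if len(q)>3 else 0)
    for th in('cuvette','wheel_grip'):
        for m in manip.masks_of(n,th)[:3]:
            Q,_,_=pts(c,m['mask']);print(th,m['p'],m['bbox'],rect(Q[Q[:,2]>.005]))
    p=c['pixels'];x,y=(210,235) if n=='top' else (230,215)
    cv2.imwrite('pics/c_%s.png'%n,cv2.resize(p[y:y+40,x:x+40],(500,500),interpolation=cv2.INTER_CUBIC))
E
```

```text
top cuv 108 ((558.4439697265625, 376.5130920410156), (13.264166831970215, 29.78077507019043), 11.626700401306152) [0.56760989 0.39243454 0.04776475]
40 ((560.0206909179688, 368.4525451660156), (12.804415702819824, 12.23946475982666), 17.213165283203125)
cuvette 0.44 [222.2, 246.4, 235.0, 263.5] ((560.0068359375, 368.20111083984375), (12.685229301452637, 12.167082786560059), 17.275558471679688)
wheel_grip 0.8 [349.8, 258.4, 374.8, 286.1] ((521.139892578125, 153.78948974609375), (41.136444091796875, 37.18197250366211), 43.26755142211914)
scene 0.014 6506 ((535.1099243164062, 69.33167266845703), (80.89295196533203, 231.47793579101562), 8.957673072814941)
scene 0.06 1016 ((538.2125854492188, 71.31330871582031), (55.40701675415039, 197.63169860839844), 7.587367534637451)
scene 0.088 328 ((521.655029296875, 151.66775512695312), (36.66981887817383, 36.21074676513672), 22.02906036376953)
scene cuv 151 ((560.381103515625, 368.6296691894531), (14.911865234375, 15.26923942565918), 20.48381233215332) [0.56895158 0.37735011 0.04569227]
41 ((560.4525146484375, 369.18768310546875), (14.763936996459961, 14.061010360717773), 24.342191696166992)
cuvette 0.57 [280.9, 272.6, 422.4, 391.7] ((534.9817504882812, 69.44918060302734), (81.12098693847656, 231.7964630126953), 9.38489055633545)
cuvette 0.47 [242.0, 226.2, 253.0, 250.5] ((560.0406494140625, 368.0923767089844), (14.817139625549316, 15.033062934875488), 13.270796775817871)
wheel_grip 0.76 [295.5, 275.7, 320.4, 301.7] ((520.614501953125, 151.39727783203125), (38.8252067565918, 39.36778259277344), 7.365734100341797)
```

View pics/c_top.png

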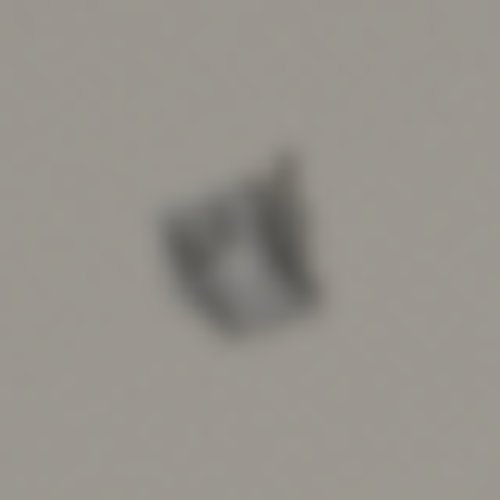

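View pics/c_scene.png

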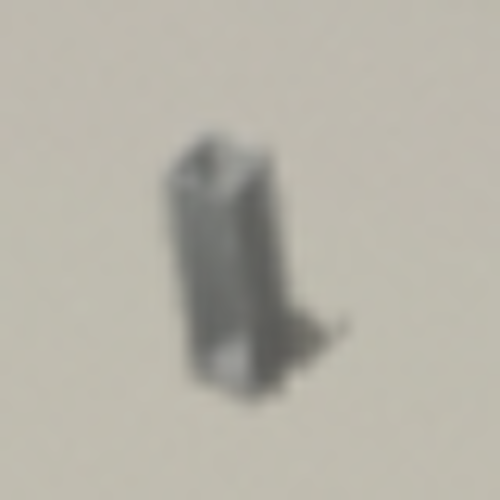

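Call:
arm_command([
  [[20, 25, 0, 0, 0, 10], [20, 25, 0, 0, 0, 20], [20, 25, 0, 0, 0, 20], [20, 25, 0, 0, 0, 20], [20, 25, 0, 0, 0, 25], [20, 25, 0, 0, 0, 25], [27, 40, 0, 0, 0, 30], [27, 40, 0, 0, 0, 38], [27, 40, 0, 0, 0, 38], [29.1, 73.3, -2, 0, 0, 38], [29.1, 73.3, -2, 0, 0, 38], [29.1, 73.3, -2, 0, 0, 38], [29.1, 73.3, -2, 0, 0, 38], [29.1, 73.3, -2, 0, 0, 38], [29.1, 73.3, -2, 0, 0, 38], [29.1, 73.3, -2, 0, 0, 38], [29.1, 73.3, -2, 0, 0, 38], [29.1, 73.3, -2, 0, 0, 38]],
], claw=8.5, newtons=40)

```text
clock: 3.6
position: [0.5209, 0.1557, 0.1771]
ee_rot: [-0.353, 0.613, -0.612, 0.353]
ft_force: [-0.2, -0.2, 0.1]
grip_width: 0.996
```

```bash
python3 - <<'E'
from h import *
c=cam('top','w1.png');o=manip.get_obs();print(o['position'],o['joint_pos'].round(2),o['clock'])
c=cam('top');o=manip.get_obs();print(o['position'],o['joint_pos'].round(2),o['clock'])
E
```

```text
[0.52130032 0.15312028 0.1770074 ] [ 0.26  0.24 -0.72  1.68  0.16  1.29 -1.02] 3.65
[0.52160625 0.1514634  0.17701028] [ 0.26  0.24 -0.72  1.68  0.16  1.29 -1.02] 3.7
```

Call:
arm_command([
  [[0, 0, -4, 0, 0, 0], [0, 0, -8, 0, 0, 0], [0, 0, -9.5, 0, 0, 0], [0, 0, -10.8, 0, 0, 0], [0, 0, -10.8, 0, 0, 0], [0, 0, -10.8, 0, 0, 0]],
])

```text
clock: 4.3
position: [0.5225, 0.1521, 0.0704]
ee_rot: [0.351, -0.613, 0.614, -0.352]
ft_force: [-0.4, -0.1, 1.6]
grip_width: 0.993
```

Call:
arm_command([
  [[0, 0, 0, 0, 0, 0], [0, 0, 0, 0, 0, 0], [0, 0, 0, 0, 0, 0], [0, 0, 0, 0, 0, 0], [0, 0, 0, 0, 0, 0], [0, 0, 0, 0, 0, 0], [0, 0, 0, 0, 0, 0], [0, 0, 0, 0, 0, 0]],
], claw=2.5, newtons=40)

```text
clock: 5.1
position: [0.5215, 0.1521, 0.0691]
ee_rot: [0.352, -0.613, 0.613, -0.352]
ft_force: [-0.2, 0.1, -0.6]
grip_width: 0.296
```

```bash
python3 - <<'E'
from h import *
c=cam('top');a=c['pixels'][190:320,300:470];cv2.imwrite('pics/g1t.png',cv2.resize(a,(785,600),interpolation=cv2.INTER_CUBIC))
c=cam('scene');a=c['pixels'][190:350,240:440];cv2.imwrite('pics/g1s.png',cv2.resize(a,(750,600),interpolation=cv2.INTER_CUBIC))
o=manip.get_obs();print(o['grip_width'],o['joint_pos'].round(2))
E
```

```text
0.28872868426637527 [ 0.23  0.35 -0.7   1.8   0.25  1.09 -1.09]
```

View pics/g1s.png

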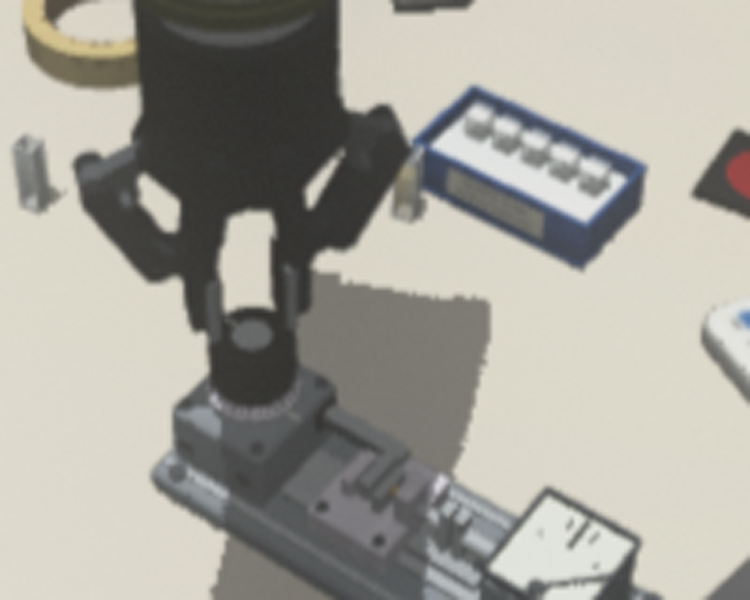

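View pics/g1t.png

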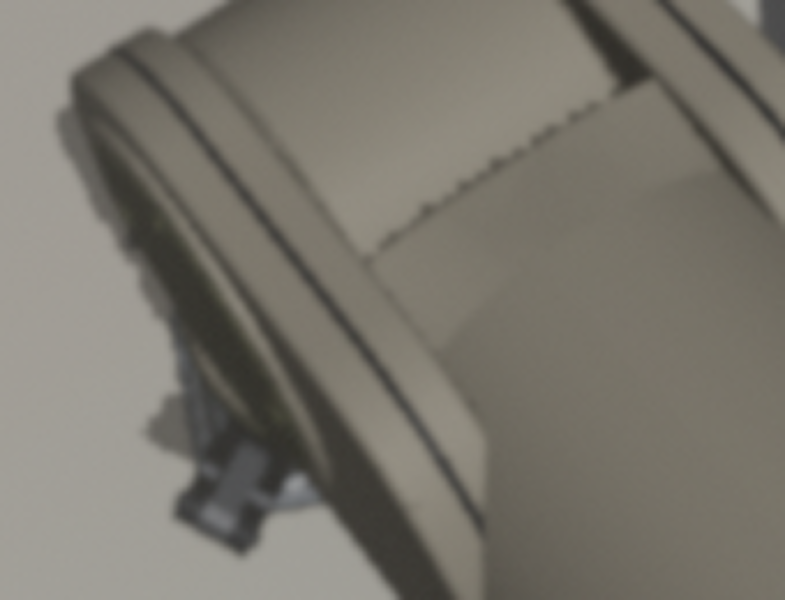

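```bash
python3 - <<'E'
from h import *
c=cam('scene');o=manip.get_obs();p=o['position']
for z in (.069,.088,.1,.12): print(z,(proj(c,[p[0],p[1],z])[0]-[240,190])*3.75)
P,u,v=pts(c)
U=(u-240)*3.75;V=(v-190)*3.75
for a,b in((212,300),(290,290),(200,325),(300,310),(252,335),(250,370),(250,250)):
    k=np.argmin((U-a)**2+(V-b)**2);print(a,b,P[k].round(4))
s=(abs(P[:,0]-.521)<.06)&(abs(P[:,1]-.152)<.06)&(P[:,2]>.075)&(P[:,2]<.2)
for lo in np.arange(.065,.13,.005):
    q=P[s&(P[:,2]>=lo)&(P[:,2]<lo+.005)]
    j=np.array([.866,-.5]);d=(q[:,:2]-p[:2])@j if len(q) else np.zeros(1)
    print(round(lo,3),len(q),np.percentile(d,[1,25,50,75,99]).round(4))
E
```

```text
0.069 [251.36428642 372.391409  ]
0.088 [250.24933181 343.17182465]
0.1 [249.52599981 324.21548324]
0.12 [248.28599966 291.71883409]
212 300 [0.5012 0.1505 0.131 ]
290 290 [0.5284 0.1344 0.1299]
200 325 [0.4987 0.1583 0.111 ]
300 310 [0.5355 0.1353 0.1105]
252 335 [0.5234 0.1533 0.0917]
250 370 [0.5099 0.1388 0.0897]
250 250 [6.187e-01 2.596e-01 3.000e-04]
0.065 0 [0. 0. 0. 0. 0.]
0.07 0 [0. 0. 0. 0. 0.]
0.075 48 [-0.0184 -0.0101 -0.0045  0.0034  0.0171]
0.08 48 [-0.0183 -0.0114 -0.002   0.0066  0.0169]
0.085 63 [-0.0182 -0.0105  0.      0.0087  0.019 ]
0.09 259 [-0.0165 -0.006   0.0008  0.0072  0.0164]
0.095 0 [0. 0. 0. 0. 0.]
0.1 5 [-0.019   0.0114  0.0115  0.0119  0.015 ]
0.105 25 [-0.0212 -0.0178  0.0115  0.0132  0.018 ]
0.11 44 [-0.0255 -0.0193  0.0115  0.0153  0.0241]
0.115 51 [-0.0273 -0.0214  0.0113  0.0148  0.0238]
0.12 45 [-0.0271 -0.0208 -0.0141  0.0161  0.0238]
0.125 46 [-0.0271 -0.0207  0.0112  0.0133  0.0232]
```

```bash
python3 - <<'E'
from h import *
c=cam('scene');o=manip.get_obs();p=o['position'];print(p,o['ft_force'],o['clock'],o['grip_width'])
P,u,v=pts(c)
s=(abs(P[:,0]-.521)<.12)&(abs(P[:,1]-.152)<.12)&(P[:,2]>.095)&(P[:,2]<.4)
for lo in np.arange(.095,.3,.01):
    q=P[s&(P[:,2]>=lo)&(P[:,2]<lo+.01)]
    if len(q)<3: continue
    j=np.array([.866,-.5]);d=(q[:,:2]-p[:2])@j;e=(q[:,:2]-p[:2])@[.5,.866]
    print(round(lo,3),len(q),np.percentile(d,[1,25,50,75,99]).round(3),e.min().round(3))
E
```

```text
[0.52157211 0.15207922 0.06913768] [-0.51846662 -0.17987348 -0.34495828] 5.3 0.29608143786772406
0.095 5 [-0.02  -0.016  0.012  0.012  0.012] -0.01
0.105 67 [-0.027 -0.018  0.011  0.015  0.024] -0.014
0.115 92 [-0.027 -0.021  0.011  0.015  0.024] -0.013
0.125 99 [-0.027 -0.02   0.011  0.016  0.024] -0.013
0.135 79 [-0.028 -0.018  0.012  0.013  0.027] -0.014
0.145 188 [-0.045 -0.027  0.013  0.025  0.042] -0.015
0.155 322 [-0.049 -0.034  0.013  0.035  0.046] -0.015
0.165 221 [-0.054 -0.04   0.005  0.04   0.052] -0.02
0.175 280 [-0.058 -0.021  0.004  0.043  0.057] -0.02
0.185 341 [-0.063 -0.031  0.     0.041  0.061] -0.02
0.195 566 [-0.065 -0.051 -0.005  0.042  0.062] -0.021
0.205 354 [-0.051 -0.033 -0.013  0.019  0.048] -0.022
0.215 107 [-0.042 -0.037 -0.032  0.031  0.039] -0.014
0.225 91 [-0.038 -0.03  -0.013  0.005  0.035] -0.039
0.235 288 [-0.038 -0.024 -0.007  0.01   0.034] -0.04
0.245 305 [-0.038 -0.025 -0.008  0.012  0.034] -0.039
0.255 301 [-0.038 -0.024 -0.009  0.01   0.034] -0.039
0.265 381 [-0.038 -0.024 -0.007  0.012  0.034] -0.04
0.275 303 [-0.037 -0.022 -0.008  0.008  0.031] -0.038
0.285 157 [-0.043 -0.027 -0.009  0.011  0.037] -0.045
0.295 395 [-0.043 -0.028 -0.009  0.012  0.038] -0.044
```

The depth shows the fingertips at z≈0.10, although the state says 0.069. They closed above the wheel without touching it. The real tips are about 31 mm higher than the reported TCP, so I'll correct for that: open, descend and check.

Call:
arm_command([
  [[0, 0, 0, 0, 0, 0], [0, 0, 0, 0, 0, 0], [0, 0, 0, 0, 0, 0], [0, 0, 0, 0, 0, 0], [0, 0, 0, 0, 0, 0], [0, 0, -1, 0, 0, 0], [0, 0, -1.8, 0, 0, 0], [0, 0, -2.2, 0, 0, 0], [0, 0, -2.5, 0, 0, 0], [0, 0, -2.5, 0, 0, 0], [0, 0, -2.5, 0, 0, 0]],
], claw=6.5)

```text
clock: 6.4
position: [0.5216, 0.1522, 0.0442]
ee_rot: [0.352, -0.613, 0.613, -0.352]
ft_force: [0.3, -0.5, -0.4]
grip_width: 0.761
```

Call:
arm_command([
  [[0, 0, 0, 0, 0, 0], [0, 0, 0, 0, 0, 0], [0, 0, 0, 0, 0, 0], [0, 0, 0, 0, 0, 0], [0, 0, 0, 0, 0, 0], [0, 0, 0, 0, 0, 0]],
], claw=2.5, newtons=40)

```text
clock: 7.0
position: [0.5231, 0.1514, 0.0451]
ee_rot: [0.351, -0.613, 0.614, -0.352]
ft_force: [4.2, -4.5, 5.3]
grip_width: 0.414
```

```bash
python3 - <<'E'
from h import *
c=cam('scene');a=c['pixels'][190:350,240:440];cv2.imwrite('pics/g2s.png',cv2.resize(a,(750,600),interpolation=cv2.INTER_CUBIC))
o=manip.get_obs();print(o)
E
```

```text
{'clock': 7.05, 'joint_pos': array([ 0.21726784,  0.37789236, -0.6855825 ,  1.8183788 ,  0.27616589,
        1.03965415, -1.10542938]), 'joint_velocities': array([-1.87904274e-04, -1.33641704e-03,  4.71437471e-04, -1.10162265e-03,
        3.75635645e-04,  1.33488724e-03,  1.42123997e-05]), 'tau': array([-2.52048165e+00, -4.87804520e+01, -1.03181112e+01, -2.93659812e+01,
       -1.46031640e+00,  4.39023999e-01,  1.13773090e-02]), 'position': array([0.5230795 , 0.15143299, 0.04505286]), 'ee_rot': array([ 0.35058395, -0.61300143,  0.6142397 , -0.35217856]), 'ft_force': array([ 3.81892887, -3.83991175,  5.68264969]), 'torque': array([-0.79415062, -0.7710998 ,  0.00537877]), 'grip_width': 0.41395640751378243}
```

View pics/g2s.png

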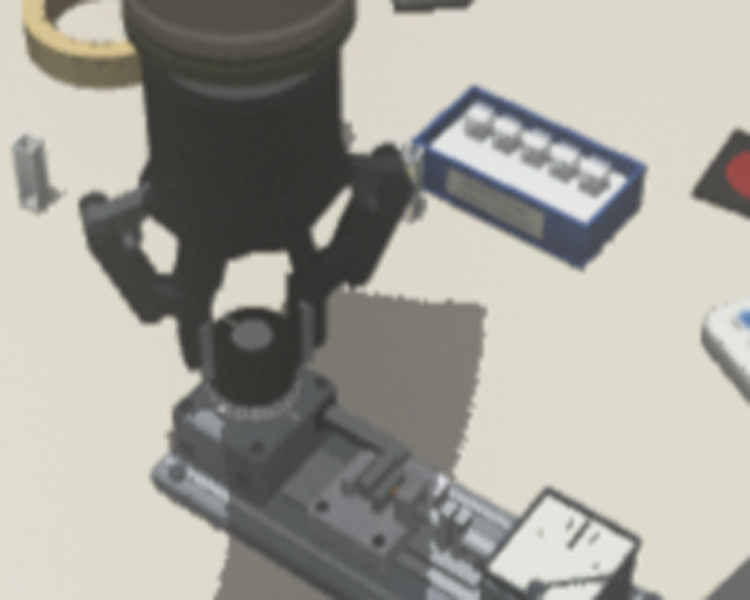

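Call:
arm_command([
  [[0.2, -0.1, 0, 0, 0, 5], [0.2, -0.1, 0, 0, 0, 12], [0.2, -0.1, 0, 0, 0, 19], [0.2, -0.1, 0, 0, 0, 26], [0.2, -0.1, 0, 0, 0, 33], [0.2, -0.1, 0, 0, 0, 40], [0.2, -0.1, 0, 0, 0, 47], [0.2, -0.1, 0, 0, 0, 54], [0.2, -0.1, 0, 0, 0, 61], [0.2, -0.1, 0, 0, 0, 68], [0.2, -0.1, 0, 0, 0, 74], [0.2, -0.1, 0, 0, 0, 78], [0.2, -0.1, 0, 0, 0, 78], [0.2, -0.1, 0, 0, 0, 78], [0.2, -0.1, 0, 0, 0, 78]],
])

```text
clock: 8.55
position: [0.5254, 0.1518, 0.0451]
ee_rot: [-0.658, 0.254, -0.257, 0.66]
ft_force: [6.7, 1.1, 3.1]
grip_width: 0.414
```

```bash
python3 - <<'E'
from h import *
c=cam('scene');a=c['pixels'][230:390,250:450];cv2.imwrite('pics/g3s.png',cv2.resize(a,(750,600),interpolation=cv2.INTER_CUBIC))
o=manip.get_obs();print(o['ft_force'],o['torque'],o['position'],o['joint_pos'].round(2),o['clock'])
E
```

```text
[7.31183882 1.30770112 1.74501207] [ 0.1922592  -1.41881066  0.00338667] [0.52542819 0.15171033 0.0451338 ] [ 0.41  0.46 -0.93  1.81  0.42  1.08  0.16] 8.6
```

View pics/g3s.png

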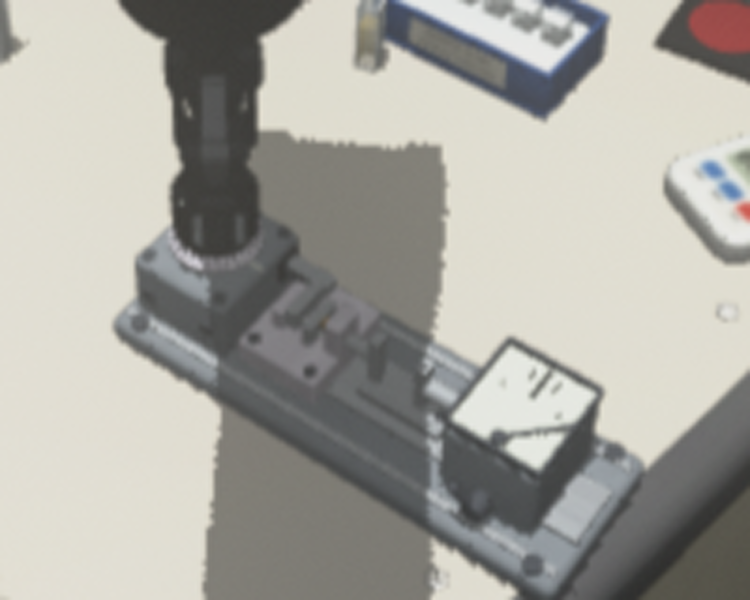

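```bash
cat >> h.py <<'E'
TH=np.radians(9.1);EX=np.array([np.cos(TH),np.sin(TH)]);EY=np.array([-np.sin(TH),np.cos(TH)]);C0=np.array([.5352,.0695])
def loc(P): d=P[:,:2]-C0; return np.stack([d@EX,d@EY,P[:,2]],1)
E
python3 - <<'E'
from h import *
for n in('scene','top'):
    c=cam(n);P,u,v=pts(c);L=loc(P)*1000
    for lo,hi in((23,30),(30,40),(40,50),(50,57)):
        s=(abs(L[:,0])<9)&(L[:,2]>lo)&(L[:,2]<hi)&(abs(L[:,1])<70)
        y=L[s,1];h=np.histogram(y,bins=np.arange(-70,60,4))[0];print(n,lo,dict(zip(range(-70,56,4),h.tolist())))
    for th in('plunger_pad','saddle_pad','lug_face'):
        for m in manip.masks_of(n,th)[:2]:
            q,_,_=pts(c,m['mask']);q=loc(q)*1000;print(th,m['p'],m['bbox'],np.percentile(q,[5,50,95],axis=0).round(1).tolist())
E
```

```text
scene 23 {-70: 0, -66: 0, -62: 0, -58: 0, -54: 0, -50: 0, -46: 0, -42: 6, -38: 15, -34: 15, -30: 15, -26: 12, -22: 16, -18: 22, -14: 22, -10: 22, -6: 18, -2: 8, 2: 0, 6: 0, 10: 13, 14: 0, 18: 0, 22: 0, 26: 0, 30: 0, 34: 0, 38: 0, 42: 0, 46: 0, 50: 0, 54: 1}
scene 30 {-70: 0, -66: 0, -62: 0, -58: 0, -54: 0, -50: 0, -46: 0, -42: 3, -38: 2, -34: 1, -30: 8, -26: 6, -22: 0, -18: 0, -14: 0, -10: 0, -6: 15, -2: 5, 2: 2, 6: 0, 10: 15, 14: 6, 18: 5, 22: 15, 26: 3, 30: 5, 34: 17, 38: 7, 42: 3, 46: 4, 50: 11, 54: 3}
scene 40 {-70: 0, -66: 0, -62: 0, -58: 0, -54: 0, -50: 0, -46: 3, -42: 10, -38: 12, -34: 13, -30: 17, -26: 2, -22: 0, -18: 0, -14: 0, -10: 0, -6: 15, -2: 5, 2: 8, 6: 10, 10: 26, 14: 7, 18: 4, 22: 16, 26: 29, 30: 0, 34: 34, 38: 21, 42: 22, 46: 0, 50: 0, 54: 5}
scene 50 {-70: 0, -66: 0, -62: 0, -58: 0, -54: 0, -50: 0, -46: 0, -42: 0, -38: 0, -34: 0, -30: 11, -26: 6, -22: 0, -18: 0, -14: 0, -10: 0, -6: 13, -2: 4, 2: 0, 6: 0, 10: 18, 14: 18, 18: 9, 22: 0, 26: 0, 30: 0, 34: 0, 38: 0, 42: 0, 46: 0, 50: 0, 54: 0}
plunger_pad 0.51 [357.9, 324.5, 371.7, 338.1] [[-3.6, -40.6, 15.8], [-0.3, -2
[... 526 characters left out ...]
0, -54: 0, -50: 0, -46: 0, -42: 0, -38: 0, -34: 0, -30: 0, -26: 0, -22: 0, -18: 0, -14: 0, -10: 0, -6: 0, -2: 0, 2: 0, 6: 0, 10: 0, 14: 0, 18: 0, 22: 0, 26: 0, 30: 0, 34: 0, 38: 0, 42: 0, 46: 0, 50: 0, 54: 0}
top 40 {-70: 0, -66: 0, -62: 0, -58: 0, -54: 0, -50: 0, -46: 0, -42: 0, -38: 0, -34: 0, -30: 0, -26: 0, -22: 0, -18: 0, -14: 0, -10: 0, -6: 0, -2: 0, 2: 0, 6: 0, 10: 0, 14: 0, 18: 0, 22: 0, 26: 0, 30: 0, 34: 0, 38: 0, 42: 0, 46: 0, 50: 0, 54: 0}
top 50 {-70: 0, -66: 0, -62: 0, -58: 0, -54: 0, -50: 0, -46: 0, -42: 0, -38: 0, -34: 0, -30: 0, -26: 0, -22: 0, -18: 0, -14: 0, -10: 0, -6: 0, -2: 0, 2: 0, 6: 0, 10: 0, 14: 0, 18: 0, 22: 0, 26: 0, 30: 0, 34: 0, 38: 0, 42: 0, 46: 0, 50: 0, 54: 0}
```

Call:
arm_command([
  [[0, 0, 0, 0, 0, 3], [0, 0, 0, 0, 0, 6], [0, 0, 0, 0, 0, 8], [0, 0, 0, 0, 0, 8]],
])

```text
clock: 9.4
position: [0.5256, 0.1519, 0.0451]
ee_rot: [-0.675, 0.207, -0.21, 0.677]
ft_force: [8.1, 2.9, 0.9]
grip_width: 0.415
```

```bash
python3 - <<'E'
from h import *
o=manip.get_obs();print(o['ft_force'],o['torque'],o['position'],o['ee_rot'])
n='scene'
c=cam(n);P,u,v=pts(c);L=loc(P)*1000
s=(abs(L[:,0])<9)&(L[:,2]>35)&(L[:,2]<57)&(L[:,1]>-40)&(L[:,1]<10)
print(np.sort(L[s,1]).round(1).tolist())
E
```

```text
[8.14720563 2.93003983 0.91222021] [ 0.40034435 -1.64734013 -0.03720019] [0.52559651 0.15191152 0.04513525] [-0.6745138   0.20738195 -0.20965436  0.67680788]
[-40.0, -39.6, -39.6, -39.2, -39.0, -38.9, -38.6, -38.2, -37.9, -37.9, -37.8, -37.7, -37.2, -36.8, -36.1, -36.0, -36.0, -35.8, -35.5, -35.2, -35.0, -33.8, -33.7, -33.7, -33.3, -33.2, -33.2, -33.1, -32.3, -32.1, -31.4, -31.4, -31.3, -31.3, -30.6, -30.6, -30.5, -30.2, -29.8, -29.8, -29.5, -29.4, -29.2, -29.2, -29.2, -29.1, -29.0, -28.8, -28.8, -28.8, -28.6, -28.5, -28.3, -28.2, -27.9, -27.8, -27.8, -27.5, -27.3, -27.2, -27.0, -26.7, -26.7, -26.5, -26.5, -26.4, -26.0, -25.9, -25.7, -25.2, -25.2, -25.1, -25.1, -24.9, -24.4, -24.2, -3.8, -3.7, -3.6, -3.6, -3.6, -3.5, -3.5, -3.5, -3.4, -3.4, -3.3, -3.3, -3.2, -3.2, -3.2, -2.9, -2.8, -2.8, -2.7, -2.7, -2.7, -2.6, -2.3, -1.8, -1.6, -1.6, -1.4, -0.9, -0.9, -0.7, -0.7, -0.7, -0.6, -0.4, -0.4, -0.4, 0.3, 0.3, 0.4, 0.4, 0.6, 0.7, 0.7, 0.9, 1.2, 1.7, 3.1, 3.9, 4.4, 4.6, 4.8, 5.3, 5.6, 5.8, 7.3, 7.3, 7.7, 7.8, 8.4, 8.8, 9.4, 9.7]
```

Call:
arm_command([
  [[0, 0, 0, 0, 0, 3], [0, 0, 0, 0, 0, 6], [0, 0, 0, 0, 0, 6]],
])

```text
clock: 9.75
position: [0.5257, 0.1521, 0.0452]
ee_rot: [-0.684, 0.172, -0.174, 0.687]
ft_force: [7.5, 2.4, 1.0]
grip_width: 0.409
```

```bash
python3 - <<'E'
from h import *
n='scene'
c=cam(n);P,u,v=pts(c);L=loc(P)*1000
o=manip.get_obs();print(o['ft_force'],o['torque'],o['position'],o['joint_pos'].round(2))
s=(abs(L[:,0])<9)&(L[:,2]>35)&(L[:,2]<57)&(L[:,1]>-26)&(L[:,1]<3)
print(np.sort(L[s,1]).round(1).tolist(),L[s&(L[:,1]>-10),0].mean(),L[s&(L[:,1]<-20),0].mean())
E
```

```text
[8.85610414 3.70703899 0.75844771] [ 0.4475796  -1.76406921 -0.51341237] [0.52569396 0.15209786 0.04515632] [ 0.44  0.48 -0.98  1.8   0.45  1.09  0.38]
[-26.0, -25.9, -25.9, -25.9, -25.8, -25.8, -25.5, -25.2, -24.7, -24.6, -24.3, -3.4, -3.3, -3.3, -3.2, -2.9, -2.8, -2.7, -2.6, -2.6, -2.6, -2.6, -2.6, -2.5, -2.5, -2.4, -2.4, -2.4, -2.3, -2.2, -1.8, -1.8, -1.7, -1.3, -1.2, -1.0, -0.9, -0.8, -0.8, -0.6, -0.5, -0.4, -0.2, -0.2, -0.1, -0.1, 0.1, 0.1, 0.4, 0.7, 0.8, 0.9, 1.3, 1.6, 1.6, 2.1, 2.4, 2.5, 2.9] -0.6509766309568553 -1.4495791485208107
```

Call:
arm_command([
  [[0, 0, 0, 0, 0, 0], [0, 0, 0, 0, 0, 0], [0, 0, 0, 0, 0, 0], [0, 0, 0, 0, 0, 0], [0, 0, 3, 0, 0, 0], [0, 0, 6, 0, 0, -8], [1, 5, 8, 0, 0, -16], [2, 10, 8, 0, 0, -24], [3, 15, 8, 0, 0, -32], [3.9, 21.7, 8, 0, 0, -40], [3.9, 21.7, 8, 0, 0, -44], [3.9, 21.7, 8, 0, 0, -44], [3.9, 21.7, 8, 0, 0, -44], [3.9, 21.7, 8, 0, 0, -44]],
], claw=6)

```text
clock: 11.2
position: [0.5631, 0.3665, 0.1239]
ee_rot: [0.571, -0.417, 0.418, -0.57]
ft_force: [-0.4, -0.2, -0.1]
grip_width: 0.702
```

```bash
cat > fing.py <<'E'
from h import *
from scipy.spatial.transform import Rotation as R
def run(tag,box):
    c=cam('scene');o=manip.get_obs();p=o['position'];M=R.from_quat(o['ee_rot']).as_matrix();j=M[:2,2]*(1 if M[0,2]>0 else -1);w=np.array([-j[1],j[0]])
    print(p,o['clock'],'yaw',np.degrees(np.arctan2(j[1],j[0])),'axis',M[:,1].round(3),o['grip_width'],o['joint_pos'].round(2))
    P,u,v=pts(c);d=(P[:,:2]-p[:2])@j*1000;e=(P[:,:2]-p[:2])@w*1000;z=P[:,2]*1000
    for lo in range(box[0],box[1],5):
        s=(abs(d)<70)&(abs(e)<30)&(z>=lo)&(z<lo+5)
        if s.sum()<3: continue
        a=d[s];L=a[a<0];H=a[a>=0]
        f=lambda x:(len(x),x.min().round(1),x.max().round(1)) if len(x) else 0
        print(lo,f(L),f(H),'e',e[s].min().round(1),e[s].max().round(1))
    x0,y0=box[2:]
    cv2.imwrite('pics/%s.png'%tag,cv2.resize(c['pixels'][y0:y0+150,x0:x0+200],(800,600),interpolation=cv2.INTER_CUBIC))
E
python3 -c "
from fing import *
run('f1',(95,190,170,130))"
```

```text
[0.56322128 0.36628836 0.12409964] 11.25 yaw 17.57022315332342 axis [ 0.    -0.001 -1.   ] 0.7012637313045733 [-0.09  0.61 -0.82  1.38  0.45  1.34 -0.62]
160 (6, np.float64(-38.5), np.float64(-36.5)) (8, np.float64(28.1), np.float64(29.8)) e -8.6 7.7
165 (21, np.float64(-43.8), np.float64(-32.5)) (29, np.float64(26.6), np.float64(35.3)) e -11.5 9.8
170 (24, np.float64(-45.8), np.float64(-31.7)) (30, np.float64(27.4), np.float64(43.1)) e -11.0 11.0
175 (33, np.float64(-46.5), np.float64(-30.3)) (33, np.float64(27.0), np.float64(42.1)) e -11.3 12.4
180 (28, np.float64(-47.0), np.float64(-33.4)) (23, np.float64(27.7), np.float64(34.8)) e -11.5 9.8
185 (38, np.float64(-46.7), np.float64(-30.6)) (34, np.float64(27.2), np.float64(41.9)) e -11.8 12.2
```

View pics/f1.png

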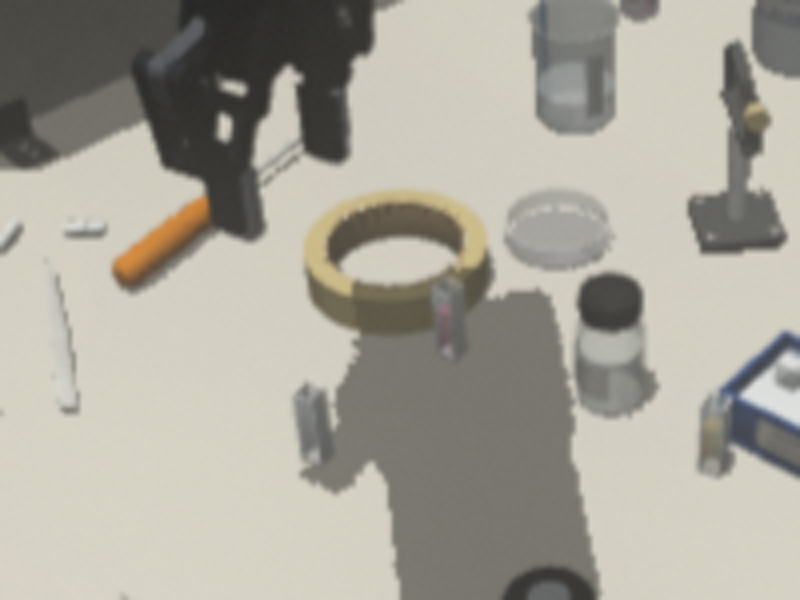

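Call:
arm_command([
  [[-0.1, 0.3, -2, 0, 0, 0], [-0.1, 0.3, -6, 0, 0, 0], [-0.1, 0.3, -9, 0, 0, 0], [-0.1, 0.3, -11, 0, 0, 0], [-0.1, 0.3, -12.5, 0, 0, 0], [-0.1, 0.3, -13.3, 0, 0, 0], [-0.1, 0.3, -13.8, 0, 0, 0], [-0.1, 0.3, -13.8, 0, 0, 0], [-0.1, 0.3, -13.8, 0, 0, 0]],
])

```text
clock: 12.15
position: [0.5621, 0.3714, -0.0129]
ee_rot: [-0.57, 0.417, -0.418, 0.571]
ft_force: [1.2, -0.0, 0.1]
grip_width: 0.705
```

```bash
python3 -c "
from fing import *
run('f2',(10,70,170,160));print(manip.get_obs()['ft_force'])"
```

```text
[ 0.56207296  0.37148787 -0.01282745] 12.2 yaw 17.644076646481338 axis [ 0.001  0.001 -1.   ] 0.7021736280538309 [-0.13  0.75 -0.76  1.49  0.54  1.12 -0.68]
10 (12, np.float64(-10.1), np.float64(-0.8)) (2, np.float64(1.6), np.float64(2.5)) e -9.2 3.8
15 (17, np.float64(-9.3), np.float64(-1.0)) (3, np.float64(2.1), np.float64(3.8)) e -7.7 6.2
20 (13, np.float64(-9.5), np.float64(-2.9)) (3, np.float64(1.5), np.float64(28.9)) e -8.7 4.2
25 (16, np.float64(-38.5), np.float64(-0.2)) (15, np.float64(1.4), np.float64(31.4)) e -9.1 13.4
30 (30, np.float64(-44.0), np.float64(-0.7)) (28, np.float64(2.1), np.float64(33.7)) e -12.1 12.4
35 (38, np.float64(-45.9), np.float64(-0.2)) (30, np.float64(0.5), np.float64(34.9)) e -11.4 9.2
40 (40, np.float64(-46.5), np.float64(-0.7)) (30, np.float64(0.4), np.float64(42.6)) e -12.1 10.6
45 (23, np.float64(-46.6), np.float64(-33.6)) (22, np.float64(2.6), np.float64(42.4)) e -12.1 12.3
50 (21, np.float64(-47.0), np.float64(-32.5)) (21, np.float64(27.2), np.float64(42.9)) e -11.5 10.8
55 (19, np.float64(-45.4), np.float64(-30.9)) (25, np.float64(25.5), np.float64(34.3)) e -12.3 9.4
60 (7, np.float64(-45.6), np.float64(-31.6)) (28, np.float64(28.0), np.float64(37.5)) e -11.6 10.5
65 (8, np.float64(-46.2), np.float64(-31.5)) (20, np.float64(27.5), np.float64(51.3)) e -14.1 8.4
[-0.00604292  0.33205498  0.56688621]
```

View pics/f2.png

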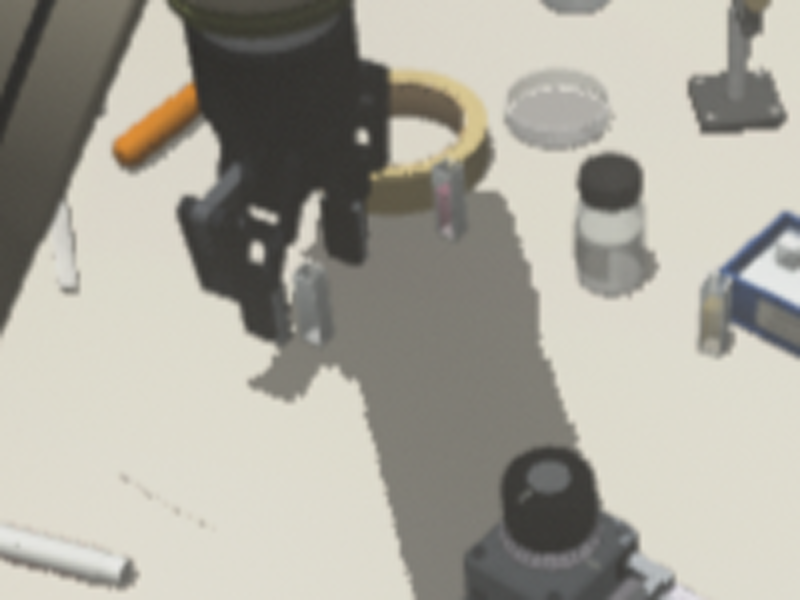

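Call:
arm_command([
  [[0, -0.2, 0, 0, 0, 0], [0, -0.25, 0, 0, 0, 0], [0, -0.25, 0, 0, 0, 0]],
])

```text
clock: 12.5
position: [0.5618, 0.3684, -0.0136]
ee_rot: [-0.571, 0.417, -0.418, 0.571]
ft_force: [-0.4, -0.3, -0.6]
grip_width: 0.703
```

Call:
arm_command([
  [[0, 0, 0, 0, 0, 0], [0, 0, 0, 0, 0, 0], [0, 0, 0, 0, 0, 0], [0, 0, 0, 0, 0, 0], [0, 0, 0, 0, 0, 0], [0, 0, 0, 0, 0, 0], [0, 0, 0, 0, 0, 0]],
], claw=0.8, newtons=20)

```text
clock: 13.2
position: [0.5616, 0.3685, -0.0139]
ee_rot: [-0.571, 0.417, -0.417, 0.571]
ft_force: [-0.1, 0.1, -0.3]
grip_width: 0.149
```

```bash
python3 -c "
from fing import *
run('f3',(5,60,170,160));print(manip.get_obs()['ft_force'])"
```

```text
[ 0.56155031  0.36857117 -0.01388742] 13.25 yaw 17.649147678637757 axis [ 0.  0. -1.] 0.14398680209254014 [-0.12  0.75 -0.76  1.49  0.54  1.12 -0.68]
5 (14, np.float64(-9.4), np.float64(-0.1)) (1, np.float64(1.2), np.float64(1.2)) e -6.5 5.1
10 (6, np.float64(-9.2), np.float64(-0.4)) (3, np.float64(2.0), np.float64(2.8)) e -5.3 1.3
15 (3, np.float64(-13.6), np.float64(-6.3)) (4, np.float64(1.1), np.float64(6.1)) e -6.9 2.2
20 (8, np.float64(-16.1), np.float64(-8.8)) (11, np.float64(0.4), np.float64(10.6)) e -11.6 4.8
25 (15, np.float64(-20.9), np.float64(-9.1)) (14, np.float64(1.3), np.float64(19.6)) e -10.9 5.6
30 (23, np.float64(-21.5), np.float64(-0.8)) (12, np.float64(0.1), np.float64(18.0)) e -11.3 7.8
35 (21, np.float64(-22.2), np.float64(-6.3)) (13, np.float64(0.4), np.float64(13.6)) e -12.2 7.0
40 (25, np.float64(-23.1), np.float64(-8.6)) (14, np.float64(1.8), np.float64(18.0)) e -11.7 6.3
45 (17, np.float64(-21.7), np.float64(-9.0)) (14, np.float64(4.2), np.float64(18.0)) e -12.0 7.2
50 (15, np.float64(-22.5), np.float64(-8.0)) (15, np.float64(3.7), np.float64(11.8)) e -11.4 -2.2
55 (9, np.float64(-23.0), np.float64(-7.4)) (13, np.float64(4.9), np.float64(9.3)) e -11.9 1.2
[-0.38647999  0.25778397 -0.82750247]
```

View pics/f3.png

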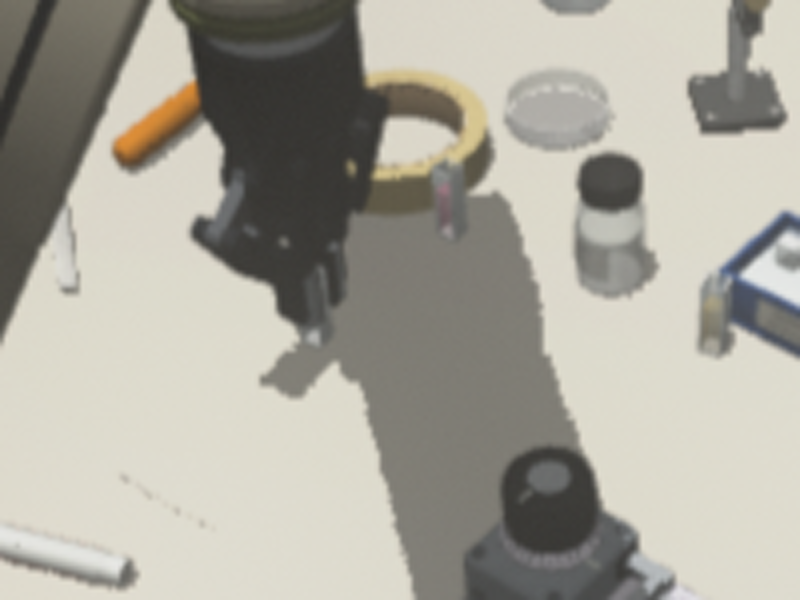

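Call:
arm_command([
  [[0, 0, 1, 0, 0, 0], [0, 0, 4, 0, 0, 0], [0, 0, 8, 0, 0, 0], [0, 0, 12, 0, 0, 0], [-0.3, -3, 13, 0, 0, 0], [-0.5, -7, 13, 0, 0, -3], [-0.8, -11, 13, 0, 0, -6], [-1.1, -15, 13, 0, 0, -8.5], [-1.4, -19, 13, 0, 0, -8.5], [-1.7, -23, 13, 0, 0, -8.5], [-2, -27, 13, 0, 0, -8.5], [-2.2, -30, 13, 0, 0, -8.5], [-2.2, -31.2, 13, 0, 0, -8.5], [-2.2, -31.2, 10, 0, 0, -8.5], [-2.2, -31.2, 8, 0, 0, -8.5], [-2.2, -31.2, 8, 0, 0, -8.5], [-2.2, -31.2, 8, 0, 0, -8.5], [-2.2, -31.2, 8, 0, 0, -8.5]],
])

```text
clock: 15.05
position: [0.5404, 0.0574, 0.0676]
ee_rot: [-0.538, 0.458, -0.459, 0.539]
ft_force: [0.2, 0.6, -0.2]
grip_width: 0.147
```

```bash
python3 -c "
from fing import *
run('f4',(70,140,270,230));print(manip.get_obs()['ft_force'])
c=cam('scene');P,u,v=pts(c);L=loc(P)*1000
for lo in range(60,140,6):
    s=(abs(L[:,0])<40)&(abs(L[:,1]+14)<22)&(L[:,2]>lo)&(L[:,2]<lo+6)
    if s.sum()>2: print(lo,s.sum(),L[s].min(0).round(1),L[s].max(0).round(1))
"
```

```text
[0.54042504 0.05722654 0.06753998] 15.1 yaw 9.18673647175653 axis [ 0.002  0.    -1.   ] 0.15060144181065813 [ 0.48  0.37 -0.79  1.8   0.3   1.09 -0.25]
80 (12, np.float64(-8.1), np.float64(-0.5)) (3, np.float64(1.9), np.float64(5.5)) e -5.1 7.2
85 (19, np.float64(-8.0), np.float64(-2.2)) (3, np.float64(1.3), np.float64(4.6)) e -6.0 6.6
90 (6, np.float64(-7.9), np.float64(-2.4)) (3, np.float64(0.7), np.float64(3.9)) e -5.6 3.5
95 0 (3, np.float64(3.3), np.float64(3.5)) e -5.2 -4.8
100 (5, np.float64(-14.2), np.float64(-13.1)) (9, np.float64(3.0), np.float64(12.2)) e -10.6 -5.0
105 (17, np.float64(-20.2), np.float64(-7.8)) (14, np.float64(2.7), np.float64(11.3)) e -11.1 7.2
110 (33, np.float64(-21.6), np.float64(-8.5)) (11, np.float64(2.1), np.float64(10.7)) e -10.8 7.0
115 (32, np.float64(-22.0), np.float64(-8.5)) (13, np.float64(4.0), np.float64(10.6)) e -10.7 7.0
120 (31, np.float64(-21.9), np.float64(-6.5)) (17, np.float64(4.2), np.float64(12.7)) e -10.8 7.1
125 (17, np.float64(-21.7), np.float64(-7.6)) (16, np.float64(3.0), np.float64(10.6)) e -11.1 -4.1
130 (16, np.float64(-21.4), np.float64(-8.1)) (17, np.float64(4.3), np.float64(11.6)) e -10.9 -2.7
135 (8, np.float64(-19.8), np.float64(-7.4)) (21, np.float64(4.5), np.float64(11.2)) e -10.9 -4.2
[ 0.1431143   1.05093247 -0.42618751]
78 14 [ -5.  -18.3  80.4] [ 7.6 -7.8 83.4]
84 26 [ -5.  -18.9  84.1] [ 8.3 -6.5 89.9]
90 7 [ -4.7 -18.8  90.2] [  7.  -13.2  92.8]
96 5 [-10.3 -19.7  97. ] [  9.1 -18.2 101.4]
102 31 [-15.8 -24.  102.7] [ 10.6  -6.7 108. ]
108 52 [-18.5 -24.4 108.4] [ 13.9  -5.9 114. ]
114 50 [-19.1 -24.5 114.1] [ 17.4  -5.7 120. ]
120 55 [-19.2 -24.2 120. ] [ 15.3  -6.4 126. ]
126 36 [-18.1 -24.2 126.4] [ 14.1 -16.5 131.9]
132 42 [-17.7 -24.5 132. ] [ 14.8 -16.4 137.9]
138 21 [-17.4 -25.6 138.3] [ 22.  -18.6 144. ]
```

View pics/f4.png

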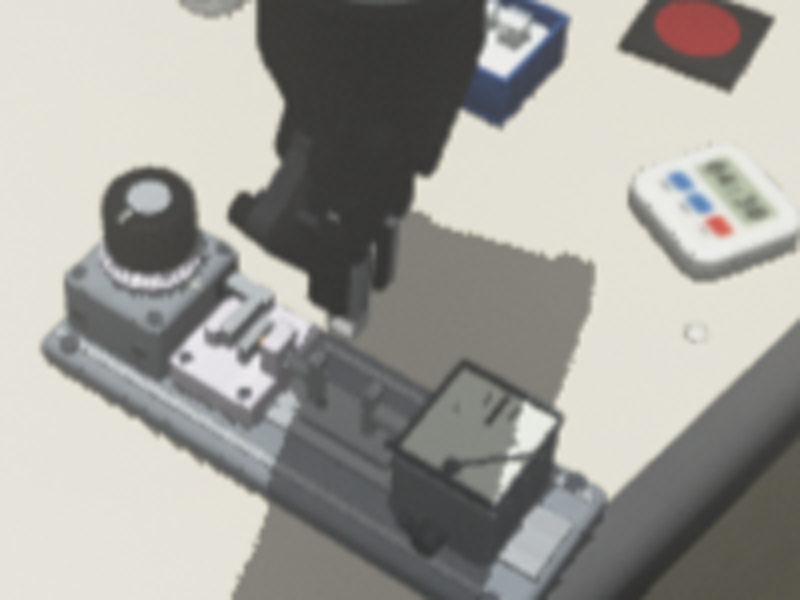

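Call:
arm_command([
  [[-0.05, -0.1, 0, 0, 0, 0], [-0.05, -0.1, -1, 0, 0, 0], [-0.05, -0.1, -2, 0, 0, 0], [-0.05, -0.1, -2, 0, 0, 0], [-0.05, -0.1, -2, 0, 0, 0]],
])

```text
clock: 15.65
position: [0.5387, 0.0556, 0.0456]
ee_rot: [0.538, -0.459, 0.458, -0.538]
ft_force: [0.4, -0.2, -0.5]
grip_width: 0.154
```

```bash
cat > chk.py <<'E'
from fing import *
import sys
run(sys.argv[1],(500,501,290,250));print(manip.get_obs()['ft_force'])
c=cam('scene');P,u,v=pts(c);L=loc(P)*1000
for lo in range(int(sys.argv[2]),80,5):
    s=(abs(L[:,0])<12)&(abs(L[:,1]+14)<18)&(L[:,2]>lo)&(L[:,2]<lo+5)
    if s.sum()>2: print(lo,s.sum(),'x',L[s,0].min().round(1),L[s,0].max().round(1),'y',np.sort(L[s,1]).round(0).tolist()[::2])
E
python3 chk.py f5 28
```

```text
[0.53898338 0.05569204 0.04599275] 15.7 yaw 9.153779999299633 axis [-0.  0. -1.] 0.14611261248160787 [ 0.47  0.4  -0.78  1.82  0.32  1.06 -0.27]
[ 0.32157494 -0.10092229 -0.7458102 ]
28 17 x -3.6 4.2 y [-30.0, -29.0, -27.0, -24.0, -3.0, -2.0, -1.0, 1.0, 1.0]
33 15 x -3.5 5.4 y [-29.0, -28.0, -26.0, -3.0, -2.0, -2.0, -1.0, 1.0]
38 23 x -4.0 4.0 y [-32.0, -31.0, -29.0, -28.0, -27.0, -26.0, -3.0, -2.0, -2.0, -1.0, 1.0, 3.0]
43 23 x -3.6 3.7 y [-32.0, -31.0, -30.0, -29.0, -29.0, -29.0, -27.0, -25.0, -2.0, -2.0, -0.0, 2.0]
48 31 x -4.2 6.3 y [-29.0, -29.0, -28.0, -28.0, -27.0, -27.0, -26.0, -25.0, -24.0, -3.0, -1.0, -1.0, -1.0, 0.0, 1.0, 2.0]
53 5 x -2.6 1.8 y [-26.0, -0.0, 2.0]
58 16 x -6.8 5.5 y [-20.0, -19.0, -19.0, -19.0, -17.0, -13.0, -11.0, -9.0]
63 20 x -7.0 5.3 y [-19.0, -19.0, -19.0, -19.0, -19.0, -17.0, -16.0, -15.0, -12.0, -8.0]
68 6 x -7.2 4.5 y [-20.0, -18.0, -12.0]
73 3 x 2.7 7.2 y [-20.0, -19.0]
78 7 x -11.9 9.5 y [-24.0, -22.0, -21.0, -20.0]
```

View pics/f5.png

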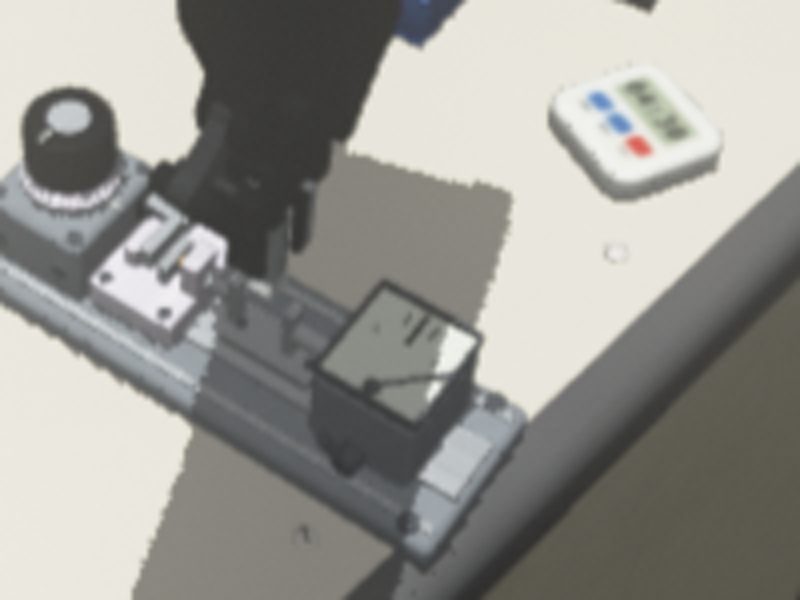

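Call:
arm_command([
  [[0.05, 0, -0.8, 0, 0, 0], [0.05, 0, -1.6, 0, 0, 0], [0.05, 0, -2.4, 0, 0, 0], [0.05, 0, -2.9, 0, 0, 0], [0.05, 0, -3.2, 0, 0, 0], [0.05, 0, -3.2, 0, 0, 0], [0.05, 0, -3.2, 0, 0, 0]],
])

```text
clock: 16.45
position: [0.5397, 0.0557, 0.0143]
ee_rot: [-0.538, 0.458, -0.459, 0.538]
ft_force: [0.2, 0.2, 0.0]
grip_width: 0.147
```

```bash
python3 chk.py f6 24
```

```text
[0.53980025 0.05562673 0.01441046] 16.5 yaw 9.145559455929819 axis [ 0.001  0.    -1.   ] 0.14952729764051947 [ 0.45  0.44 -0.76  1.84  0.36  1.   -0.3 ]
[ 1.2308909   0.32569673 -0.09867181]
24 75 x -9.3 5.2 y [-32.0, -32.0, -31.0, -30.0, -30.0, -29.0, -28.0, -28.0, -27.0, -26.0, -25.0, -25.0, -23.0, -22.0, -21.0, -21.0, -20.0, -20.0, -19.0, -19.0, -19.0, -17.0, -16.0, -14.0, -13.0, -12.0, -11.0, -10.0, -9.0, -7.0, -6.0, -5.0, -4.0, -3.0, -2.0, -1.0, 0.0, 1.0]
29 30 x -6.5 5.1 y [-29.0, -29.0, -28.0, -25.0, -20.0, -20.0, -19.0, -18.0, -16.0, -15.0, -14.0, -12.0, -10.0, -9.0, -2.0]
34 13 x -5.4 0.9 y [-28.0, -28.0, -26.0, -20.0, -19.0, -16.0, -9.0]
39 15 x -3.3 7.2 y [-32.0, -31.0, -30.0, -29.0, -28.0, -26.0, -26.0, -19.0]
44 18 x -11.9 9.5 y [-31.0, -30.0, -29.0, -29.0, -27.0, -25.0, -22.0, -21.0, -20.0]
49 32 x -12.0 8.2 y [-29.0, -29.0, -29.0, -28.0, -27.0, -26.0, -26.0, -26.0, -25.0, -25.0, -25.0, -24.0, -24.0, -22.0, -22.0, -20.0]
54 22 x -11.9 11.5 y [-28.0, -25.0, -25.0, -25.0, -25.0, -24.0, -23.0, -22.0, -21.0, -20.0, -20.0]
59 16 x -11.7 10.6 y [-25.0, -25.0, -25.0, -25.0, -23.0, -23.0, -21.0, -20.0]
64 20 x -11.8 11.6 y [-26.0, -25.0, -25.0, -25.0, -25.0, -23.0, -22.0, -21.0, -21.0, -20.0]
69 19 x -11.9 10.1 y [-25.0, -25.0, -25.0, -24.0, -24.0, -22.0, -21.0, -21.0, -20.0, -18.0]
74 22 x -11.7 11.6 y [-26.0, -25.0, -25.0, -25.0, -25.0, -24.0, -23.0, -22.0, -21.0, -21.0, -19.0]
79 16 x -10.1 11.3 y [-26.0, -25.0, -25.0, -24.0, -23.0, -22.0, -21.0, -20.0]
```

View pics/f6.png

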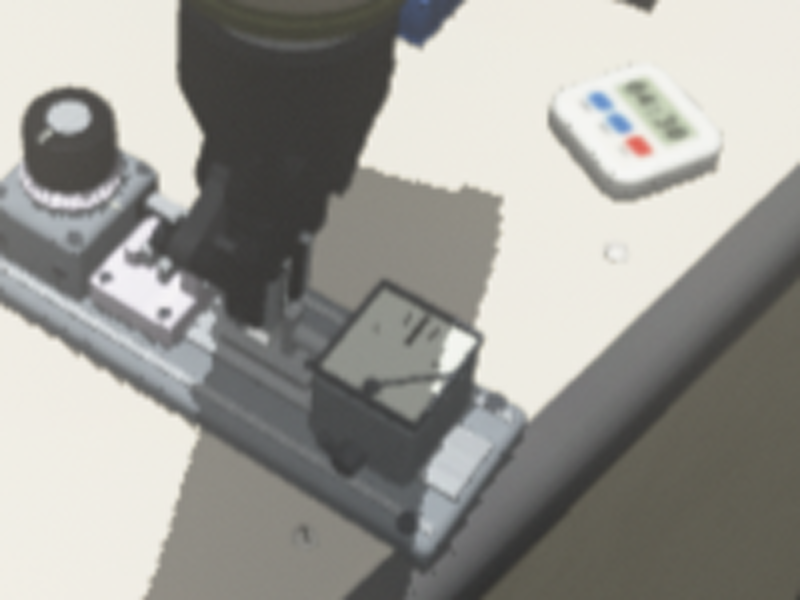

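Call:
arm_command([
  [[0, 0, -0.1, 0, 0, 0], [0, 0, -0.2, 0, 0, 0], [0, 0, -0.22, 0, 0, 0], [0, 0, -0.22, 0, 0, 0], [0, 0, -0.22, 0, 0, 0]],
])

```text
clock: 17.05
position: [0.5396, 0.0555, 0.012]
ee_rot: [-0.538, 0.459, -0.459, 0.538]
ft_force: [0.3, 0.4, 0.7]
grip_width: 0.149
```

Call:
arm_command([
  [[0, 0, -0.05, 0, 0, 0], [0, 0, -0.1, 0, 0, 0], [0, 0, -0.1, 0, 0, 0]],
])

```text
clock: 17.35
position: [0.5397, 0.0556, 0.0118]
ee_rot: [0.538, -0.458, 0.459, -0.538]
ft_force: [-5.0, -2.2, 11.4]
grip_width: 0.152
```

Contact at 11 N, so the cuvette is on the rest. I'll ease back 1 mm and release.

Call:
arm_command([
  [[0, 0, 0.08, 0, 0, 0], [0, 0, 0.08, 0, 0, 0]],
])

```text
clock: 17.55
position: [0.5397, 0.0556, 0.0119]
ee_rot: [-0.538, 0.458, -0.459, 0.538]
ft_force: [-1.7, -0.9, 5.0]
grip_width: 0.148
```

Call:
arm_command([
  [[0, 0, 0, 0, 0, 0], [0, 0, 0, 0, 0, 0], [0, 0, 0, 0, 0, 0], [0, 0, 0, 0, 0, 0], [0, 0, 0, 0, 0, 0], [0, 0, 0, 0, 0, 0]],
], claw=4.5)

```text
clock: 18.15
position: [0.5395, 0.0556, 0.0117]
ee_rot: [-0.538, 0.459, -0.459, 0.538]
ft_force: [0.9, -0.3, 0.0]
grip_width: 0.525
```

```bash
python3 chk.py f7 24
```

```text
[0.53957321 0.05555539 0.0117191 ] 18.2 yaw 9.145919532214325 axis [ 0.  0. -1.] 0.5277348771340514 [ 0.45  0.45 -0.76  1.84  0.36  1.   -0.3 ]
[-0.95644939 -0.18465898 -0.61075952]
24 47 x -9.2 5.1 y [-32.0, -31.0, -30.0, -30.0, -29.0, -29.0, -29.0, -29.0, -28.0, -26.0, -25.0, -24.0, -22.0, -22.0, -21.0, -20.0, -20.0, -20.0, -19.0, -19.0, -19.0, -17.0, -16.0, -16.0]
29 17 x -5.3 5.3 y [-29.0, -26.0, -26.0, -25.0, -20.0, -20.0, -19.0, -19.0, -16.0]
34 16 x -5.5 3.8 y [-32.0, -29.0, -28.0, -25.0, -20.0, -20.0, -19.0, -18.0]
39 24 x -6.0 7.6 y [-32.0, -31.0, -30.0, -29.0, -29.0, -28.0, -21.0, -20.0, -19.0, -19.0, -19.0, -16.0]
44 29 x -6.0 6.4 y [-31.0, -30.0, -29.0, -29.0, -28.0, -26.0, -25.0, -20.0, -20.0, -19.0, -19.0, -18.0, -17.0, -16.0, -15.0]
49 27 x -6.1 5.7 y [-29.0, -29.0, -28.0, -27.0, -27.0, -26.0, -26.0, -25.0, -20.0, -20.0, -19.0, -19.0, -18.0, -15.0]
54 14 x -5.3 7.3 y [-25.0, -20.0, -20.0, -19.0, -19.0, -17.0, -11.0]
59 18 x -6.7 7.1 y [-20.0, -20.0, -20.0, -19.0, -19.0, -18.0, -15.0, -14.0, -13.0]
64 19 x -5.6 7.5 y [-20.0, -20.0, -20.0, -19.0, -18.0, -18.0, -17.0, -16.0, -14.0, -11.0]
69 9 x -4.9 7.0 y [-20.0, -20.0, -19.0, -18.0, -15.0]
```

View pics/f7.png

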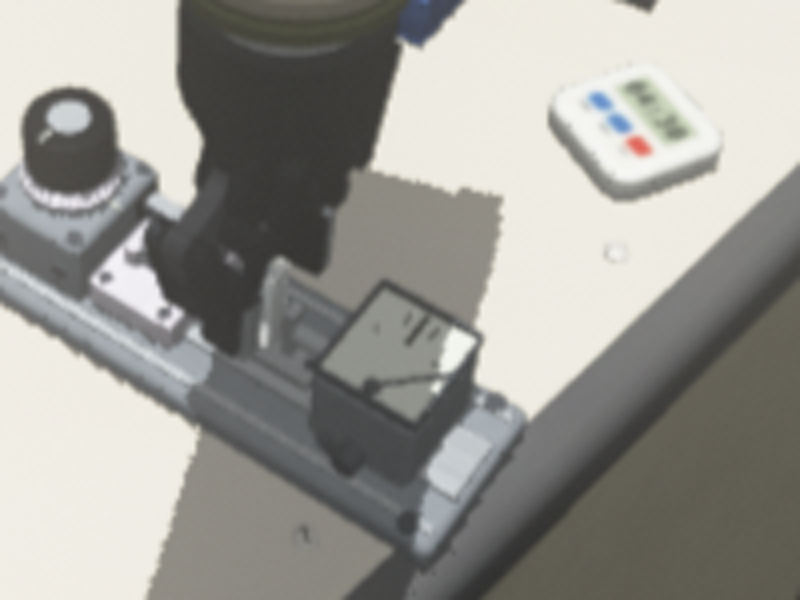

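Call:
arm_command([
  [[0, 0, 2, 0, 0, 0], [0, 0, 6, 0, 0, 0], [0, 0, 10, 0, 0, 0], [0, 0, 12, 0, 0, 8], [-0.5, 3, 12, 0, 0, 16], [-1, 6, 12, 0, 0, 24], [-1.7, 9.8, 12, 0, 0, 32], [-1.7, 9.8, 12, 0, 0, 40], [-1.7, 9.8, 12, 0, 0, 48], [-1.7, 9.8, 12, 0, 0, 51], [-1.7, 9.8, 12, 0, 0, 51], [-1.7, 9.8, 12, 0, 0, 51]],
], claw=6.5)

```text
clock: 19.45
position: [0.5226, 0.1535, 0.1317]
ee_rot: [-0.683, 0.183, -0.183, 0.683]
ft_force: [-0.6, -0.5, -0.2]
grip_width: 0.76
```

```bash
python3 -c "
from fing import *
run('f8',(90,200,270,230))"; python3 chk.py f9 24 | tail -12
```

```text
[0.52258024 0.15349105 0.13175226] 19.5 yaw 60.0397395741871 axis [ 0.  0. -1.] 0.7595605231876117 [ 0.47  0.37 -1.01  1.72  0.33  1.24  0.44]
90 (164, np.float64(-19.4), np.float64(-0.0)) (120, np.float64(0.3), np.float64(17.8)) e -17.8 17.7
170 (12, np.float64(-39.6), np.float64(-37.7)) (12, np.float64(31.1), np.float64(34.6)) e -8.8 10.6
175 (21, np.float64(-45.9), np.float64(-33.0)) (9, np.float64(30.6), np.float64(33.6)) e -9.0 12.0
180 (38, np.float64(-47.1), np.float64(-34.0)) (9, np.float64(30.6), np.float64(37.8)) e -9.1 12.1
185 (36, np.float64(-47.7), np.float64(-34.6)) (10, np.float64(30.5), np.float64(37.4)) e -9.2 12.1
190 (40, np.float64(-47.5), np.float64(-34.8)) (13, np.float64(30.7), np.float64(36.7)) e -9.4 12.0
195 (38, np.float64(-47.8), np.float64(-36.0)) (9, np.float64(31.3), np.float64(36.1)) e -6.2 12.1
500 (34, np.float64(-69.4), np.float64(-52.2)) 0 e -29.5 -18.9
[-0.40580981 -0.49611506 -0.21707716]
24 79 x -9.7 5.7 y [-32.0, -31.0, -31.0, -30.0, -30.0, -29.0, -29.0, -28.0, -27.0, -26.0, -25.0, -24.0, -23.0, -22.0, -21.0, -20.0, -20.0, -19.0, -19.0, -19.0,
[... 699 characters left out ...]
 1.0]
49 56 x -6.6 6.0 y [-29.0, -29.0, -28.0, -28.0, -27.0, -26.0, -25.0, -25.0, -24.0, -20.0, -20.0, -19.0, -19.0, -19.0, -17.0, -15.0, -14.0, -12.0, -9.0, -7.0, -3.0, -2.0, -2.0, -0.0, 1.0, 1.0, 1.0, 2.0]
54 25 x -5.7 6.5 y [-20.0, -20.0, -20.0, -19.0, -19.0, -17.0, -14.0, -13.0, -11.0, -10.0, -10.0, -9.0, -1.0]
59 35 x -6.8 7.4 y [-20.0, -20.0, -20.0, -19.0, -17.0, -16.0, -15.0, -14.0, -13.0, -13.0, -12.0, -12.0, -11.0, -10.0, -8.0, -8.0, -8.0, -7.0]
64 37 x -5.8 8.2 y [-20.0, -20.0, -19.0, -19.0, -19.0, -18.0, -17.0, -16.0, -15.0, -14.0, -13.0, -12.0, -11.0, -11.0, -9.0, -9.0, -8.0, -8.0, -8.0]
69 22 x -5.9 6.4 y [-20.0, -20.0, -19.0, -18.0, -16.0, -13.0, -12.0, -10.0, -9.0, -8.0, -8.0]
```

View pics/f8.png

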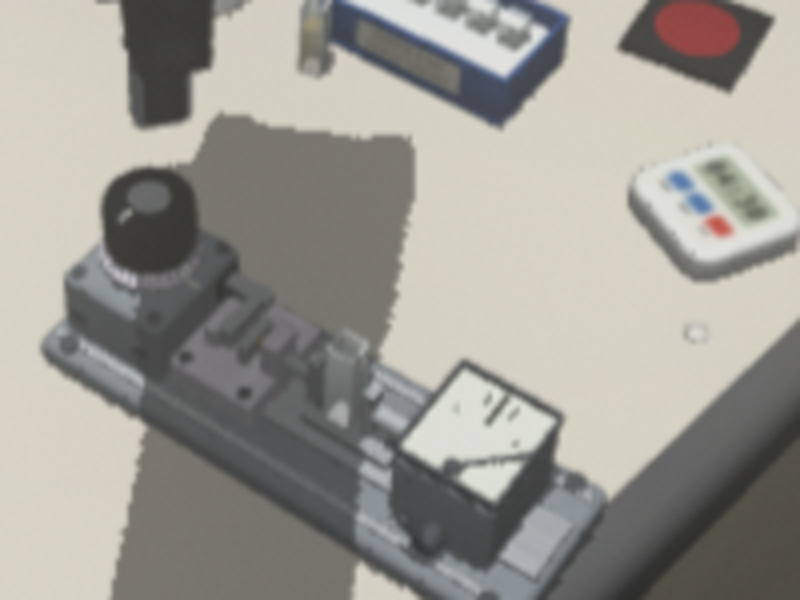

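Call:
arm_command([
  [[0.1, 0.1, -3, 0, 0, 0], [0.1, 0.1, -6, 0, 0, 0], [0.1, 0.1, -8, 0, 0, 0], [0.1, 0.1, -8.7, 0, 0, 0], [0.1, 0.1, -8.7, 0, 0, 0], [0.1, 0.1, -8.7, 0, 0, 0]],
])

```text
clock: 20.2
position: [0.5242, 0.155, 0.0458]
ee_rot: [-0.683, 0.182, -0.183, 0.684]
ft_force: [1.7, 0.6, -0.9]
grip_width: 0.761
```

Call:
arm_command([
  [[0, 0, 0, 0, 0, 0], [0, 0, 0, 0, 0, 0], [0, 0, 0, 0, 0, 0], [0, 0, 0, 0, 0, 0], [0, 0, 0, 0, 0, 0], [0, 0, 0, 0, 0, 0]],
], claw=2.5, newtons=40)

```text
clock: 20.8
position: [0.5237, 0.1535, 0.0458]
ee_rot: [0.684, -0.182, 0.183, -0.683]
ft_force: [-5.6, -5.0, 10.0]
grip_width: 0.413
```

```bash
cat > dial.py <<'E'
from h import *
import sys
def run(tag):
    c=cam('scene');o=manip.get_obs();print(o['clock'],o['position'].round(4),o['ft_force'].round(1),o['torque'].round(3),o['grip_width'])
    # rectify dial plate top (z=.066), local x,y
    g=np.mgrid[-110:-40:0.25,-35:35:0.25]  # y,x mm
    Y=g[0].ravel()/1000;X=g[1].ravel()/1000
    W=np.c_[C0+X[:,None]*EX+Y[:,None]*EY,np.full(len(X),.066)]
    uv=proj(c,W).reshape(g[0].shape+(2,)).astype(np.float32)
    r=cv2.remap(c['pixels'],uv[...,0],uv[...,1],cv2.INTER_CUBIC)
    r=cv2.resize(r,(560,560),interpolation=cv2.INTER_CUBIC)
    a=cv2.resize(c['pixels'][255:375,290:420],(650,600),interpolation=cv2.INTER_CUBIC)
    cv2.imwrite('pics/%s_d.png'%tag,r);cv2.imwrite('pics/%s_s.png'%tag,a)
    P,u,v=pts(c);L=loc(P)*1000
    for nm,lo,hi,a,b in(('pads30-54',33,53,-30,4),('cuv',57,72,-30,4)):
        s=(abs(L[:,0])<8)&(L[:,2]>lo)&(L[:,2]<hi)&(L[:,1]>a)&(L[:,1]<b)
        y=np.sort(L[s,1]);k=np.diff(y)
        print(nm,y.round(0).astype(int).tolist()[::3])
run(sys.argv[1])
E
python3 dial.py d0
```

```text
20.85 [0.5237 0.1535 0.0458] [-6.2 -5.  11.5] [-1.019  1.122  0.053] 0.41475148904828985
pads30-54 [-30, -29, -29, -29, -28, -28, -27, -27, -26, -26, -25, -25, -20, -20, -20, -20, -20, -19, -19, -19, -19, -19, -19, -18, -17, -17, -16, -15, -14, -14, -12, -12, -12, -11, -10, -9, -8, -8, -3, -3, -2, -2, -2, -2, -2, -1, 0, 0, 1, 1, 2, 3]
cuv [-20, -20, -20, -20, -20, -20, -19, -19, -19, -18, -17, -17, -16, -16, -15, -14, -14, -13, -13, -12, -12, -11, -11, -11, -10, -9, -9, -9, -9, -9, -8, -8, -8, -7]
```

View pics/d0_d.png

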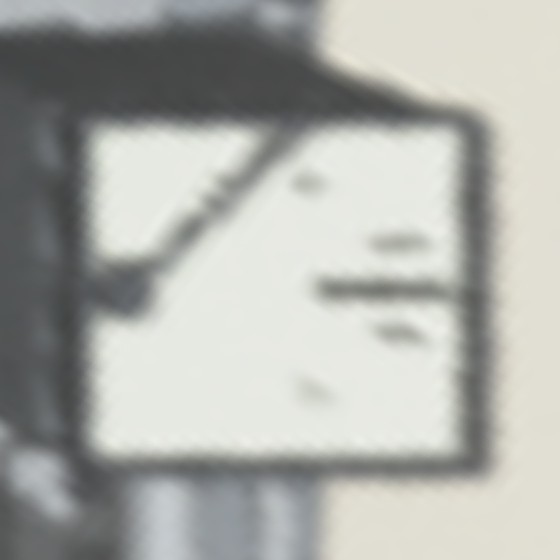

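View pics/d0_s.png

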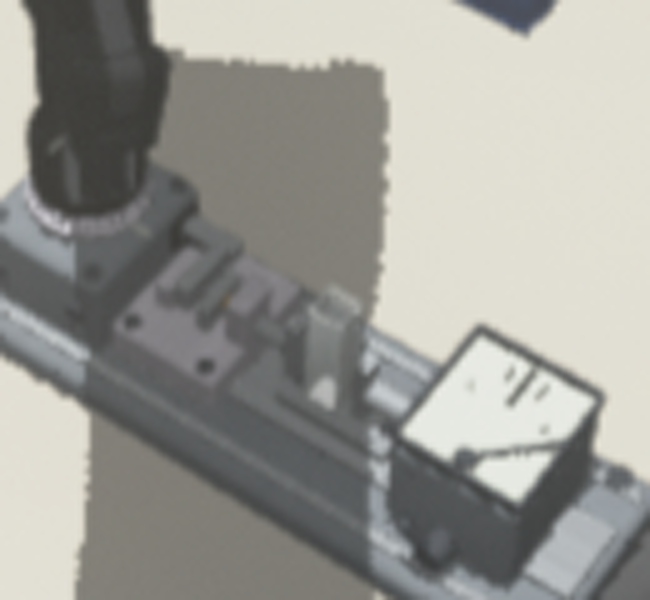

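Call:
arm_command([
  [[-0.05, -0.1, 0, 0, 0, -3], [-0.05, -0.1, 0, 0, 0, -8], [-0.03, -0.12, 0, 0, 0, -14], [0, -0.15, 0, 0, 0, -20], [0.02, -0.17, 0, 0, 0, -26], [0.04, -0.2, 0, 0, 0, -32], [0.05, -0.22, 0, 0, 0, -37], [0.05, -0.22, 0, 0, 0, -40], [0.05, -0.22, 0, 0, 0, -40], [0.05, -0.22, 0, 0, 0, -40]],
])

```text
clock: 21.85
position: [0.5241, 0.1537, 0.0458]
ee_rot: [-0.579, 0.405, -0.405, 0.58]
ft_force: [-3.1, 1.9, 4.8]
grip_width: 0.413
```

```bash
python3 dial.py d1
```

```text
21.9 [0.5241 0.1537 0.0459] [-3.5  1.9  5.1] [0.563 0.582 0.054] 0.4133523803102841
pads30-54 [-30, -29, -29, -29, -29, -29, -28, -27, -27, -27, -26, -25, -25, -20, -20, -20, -20, -20, -20, -20, -19, -19, -19, -19, -18, -18, -17, -16, -16, -14, -14, -13, -13, -12, -11, -10, -10, -9, -8, -6, -5, -4, -3, -1, -1, 0, 2, 3]
cuv [-21, -20, -20, -20, -20, -20, -20, -19, -19, -19, -18, -17, -16, -16, -15, -15, -15, -14, -13, -13, -13, -12, -11, -11, -11, -10, -9, -9, -9, -9, -9, -8, -8, -7]
```

View pics/d1_s.png

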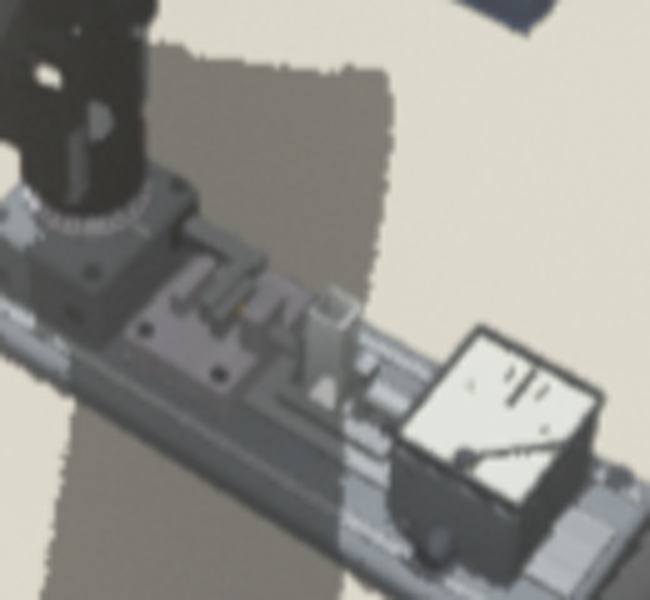

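Call:
arm_command([
  [[0, -0.03, 0, 0, 0, -4], [0, -0.06, 0, 0, 0, -8], [0, -0.1, 0, 0, 0, -12], [0, -0.1, 0, 0, 0, -16], [0, -0.1, 0, 0, 0, -18], [0, -0.1, 0, 0, 0, -18], [0, -0.1, 0, 0, 0, -18]],
])

```text
clock: 22.6
position: [0.5243, 0.1536, 0.0459]
ee_rot: [-0.509, 0.49, -0.49, 0.511]
ft_force: [-3.2, 6.1, 2.5]
grip_width: 0.414
```

```bash
python3 dial.py d2
```

```text
22.65 [0.5243 0.1536 0.0459] [-2.9  5.4  2.9] [1.131 0.174 0.056] 0.41337215100107827
pads30-54 [-30, -30, -29, -29, -29, -29, -28, -28, -27, -27, -26, -26, -25, -25, -24, -24, -24, -24, -23, -22, -22, -21, -20, -19, -18, -18, -17, -17, -16, -15, -14, -13, -13, -12, -11, -10, -9, -9, -8, -6, -5, -3, -2, 0, 0, 1, 3, 3]
cuv [-25, -24, -24, -24, -24, -24, -24, -24, -23, -23, -22, -22, -21, -20, -20, -19, -19, -19, -18, -18, -17, -17, -16, -16, -15, -15, -14, -14, -14, -13, -13, -13, -12, -12, -12]
```

View pics/d2_s.png

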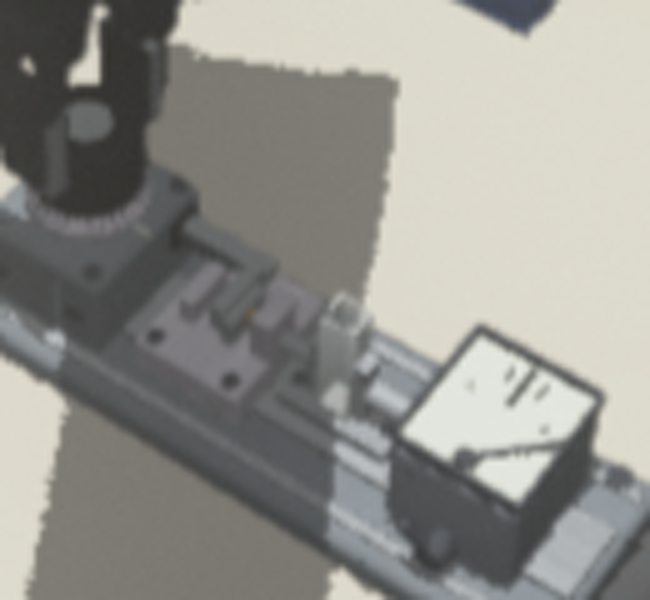

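View pics/d2_d.png

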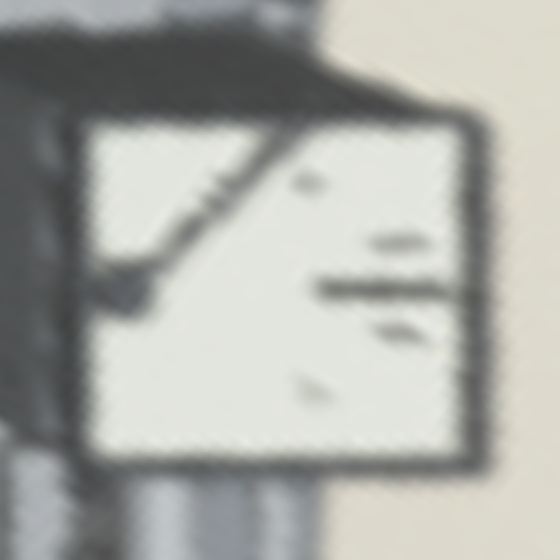

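Call:
arm_command([
  [[0, 0, 0, 0, 0, -2], [0, 0, 0, 0, 0, -4], [0, 0, 0, 0, 0, -6], [0, 0, 0, 0, 0, -6], [0, 0, 0, 0, 0, -6]],
])

```text
clock: 23.15
position: [0.5244, 0.1536, 0.0459]
ee_rot: [-0.482, 0.516, -0.516, 0.484]
ft_force: [-1.9, 4.4, 2.9]
grip_width: 0.41
```

```bash
python3 dial.py d3
```

```text
23.2 [0.5244 0.1536 0.0459] [-1.7  5.5  2.3] [1.125 0.104 0.041] 0.40941134067983015
pads30-54 [-30, -30, -29, -29, -29, -28, -28, -27, -26, -26, -26, -25, -25, -24, -24, -23, -22, -21, -21, -20, -20, -19, -18, -17, -16, -15, -14, -14, -13, -11, -10, -10, -9, -8, -6, -5, -4, -2, -2, 0, 1, 2, 3, 3, 3, 3, 3, 4, 4, 4, 4, 4]
cuv [-27, -26, -26, -25, -25, -25, -25, -25, -24, -24, -23, -22, -22, -21, -21, -20, -20, -19, -19, -18, -18, -17, -16, -16, -16, -15, -15, -15, -14, -14, -14, -14, -13]
```

View pics/d3_d.png

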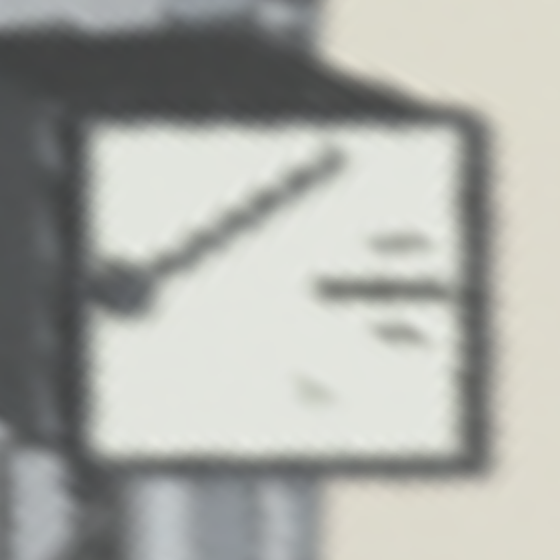

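Call:
arm_command([
  [[0, 0, 0, 0, 0, -2], [0, 0, 0, 0, 0, -4], [0, 0, 0, 0, 0, -6], [0, 0, 0, 0, 0, -6], [0, 0, 0, 0, 0, -6]],
])

```text
clock: 23.7
position: [0.5244, 0.1536, 0.0459]
ee_rot: [-0.455, 0.541, -0.54, 0.457]
ft_force: [-1.2, 4.5, 2.5]
grip_width: 0.415
```

```bash
python3 dial.py d4
```

```text
23.75 [0.5245 0.1536 0.0459] [-2.   6.1  2.5] [1.12  0.049 0.139] 0.4112593174587482
pads30-54 [-30, -30, -29, -28, -28, -27, -27, -27, -27, -26, -25, -25, -24, -24, -23, -21, -21, -20, -20, -19, -19, -18, -17, -16, -15, -13, -12, -11, -11, -10, -8, -6, -6, -5, -4, -3, -2, 0, 1, 1, 2, 2, 2, 2, 2, 2, 2, 2, 3, 3, 3, 3, 4, 4]
cuv [-28, -27, -27, -27, -27, -27, -27, -26, -26, -26, -25, -24, -24, -23, -22, -22, -22, -21, -20, -20, -20, -19, -18, -18, -18, -17, -17, -17, -16, -16, -16, -15, -15, -15, -15]
```

View pics/d4_d.png

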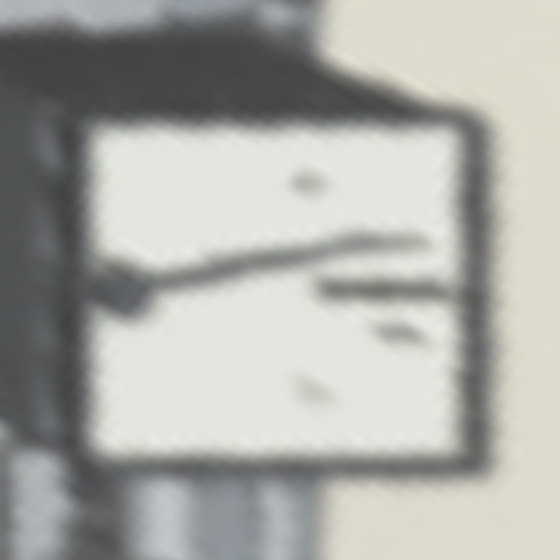

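Call:
arm_command([
  [[0, 0, 0, 0, 0, -1], [0, 0, 0, 0, 0, -2], [0, 0, 0, 0, 0, -3], [0, 0, 0, 0, 0, -3], [0, 0, 0, 0, 0, -3]],
])

```text
clock: 24.25
position: [0.5244, 0.1536, 0.0459]
ee_rot: [-0.44, 0.553, -0.552, 0.442]
ft_force: [-0.7, 5.0, 2.2]
grip_width: 0.412
```

```bash
python3 dial.py d5
```

```text
24.3 [0.5245 0.1536 0.0459] [-1.2  5.6  2.4] [1.121 0.031 0.141] 0.41412022051992736
pads30-54 [-30, -30, -29, -28, -28, -28, -27, -27, -27, -26, -25, -24, -24, -23, -23, -22, -21, -20, -20, -19, -18, -18, -17, -16, -15, -14, -13, -12, -12, -10, -8, -8, -6, -5, -4, -3, -2, 0, 1, 1, 1, 1, 1, 1, 1, 2, 2, 2, 2, 2, 2, 3, 3, 4]
cuv [-29, -28, -28, -28, -28, -28, -27, -27, -27, -27, -26, -26, -25, -24, -24, -24, -23, -22, -22, -22, -21, -21, -21, -20, -19, -19, -18, -18, -17, -17, -17, -17, -16, -16, -16, -16]
```

View pics/d5_d.png

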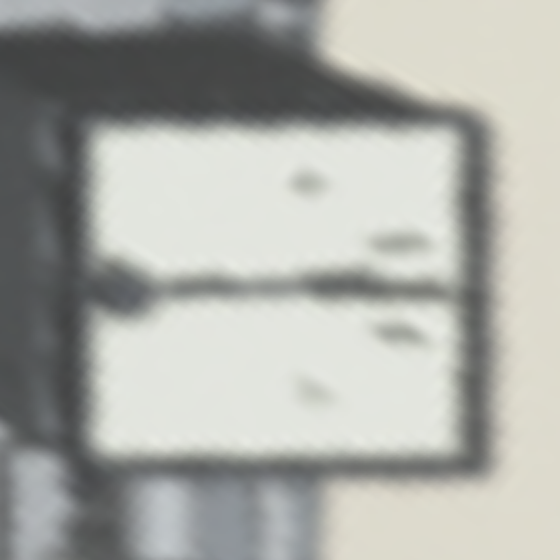

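The needle is on the line. I'll let go, lift clear and check.

Call:
arm_command([
  [[0, 0, 0, 0, 0, 0], [0, 0, 0, 0, 0, 0], [0, 0, 0, 0, 0, 0], [0, 0, 0, 0, 0, 0], [0, 0, 0, 0, 0, 0], [0, 0, 1, 0, 0, 0], [0, 0, 3, 0, 0, 0], [0, 0, 6, 0, 0, 0], [0, 0, 10, 0, 0, 0], [0, 0, 14, 0, 0, 0], [0, 0, 14, 0, 0, 0], [0, 0, 14, 0, 0, 0]],
], claw=6.5)

```text
clock: 25.5
position: [0.5246, 0.1515, 0.1861]
ee_rot: [0.44, -0.552, 0.553, -0.442]
ft_force: [0.2, -0.9, -1.1]
grip_width: 0.762
```

```bash
python3 dial.py d6;  python3 chk.py f20 24 | tail -11 | cut -c1-140; python3 - <<'E'
from h import *
c=cam('scene')
for th in('dog','lug_face','vial_short','cuvette'):
    for m in manip.masks_of('scene',th)[:2]:
        q,_,_=pts(c,m['mask']);print(th,m['p'],m['bbox'],(np.median(q,axis=0)*1000).round(1),np.percentile(loc(q)*1000,[5,50,95],axis=0).round(1).tolist())
cv2.imwrite('pics/lug.png',cv2.resize(c['pixels'][290:345,305:375],(763,600),interpolation=cv2.INTER_CUBIC))
E
```

```text
25.55 [0.5239 0.1512 0.1848] [-0.3  0.1  0. ] [-0.034  0.019 -0.002] 0.7607200136540048
pads30-54 [-30, -30, -29, -28, -28, -28, -28, -27, -27, -26, -25, -25, -24, -23, -23, -22, -22, -21, -21, -20, -19, -18, -17, -17, -16, -16, -13, -12, -12, -10, -9, -8, -6, -5, -5, -3, -2, -1, 0, 1, 1, 1, 1, 1, 1, 1, 2, 2, 2, 2, 3, 3, 4]
cuv [-28, -28, -28, -28, -27, -27, -27, -27, -27, -26, -25, -25, -24, -23, -23, -22, -22, -21, -21, -20, -20, -20, -19, -19, -18, -18, -17, -17, -17, -16, -16, -16, -16, -15]
[-0.1259545   1.13720554 -0.24918229]
24 90 x -11.6 5.4 y [-32.0, -31.0, -31.0, -30.0, -30.0, -29.0, -29.0, -27.0, -27.0, -26.0, -25.0, -23.0, -22.0, -20.0, -20.0, -18.0, -16.0, 
29 34 x -10.3 10.7 y [-32.0, -31.0, -30.0, -28.0, -27.0, -26.0, -22.0, -20.0, -18.0, -16.0, -13.0, -11.0, 1.0, 1.0, 1.0, 2.0, 3.0]
34 36 x -10.4 11.9 y [-31.0, -29.0, -28.0, -28.0, -27.0, -25.0, -24.0, -22.0, -20.0, -18.0, -17.0, -16.0, -6.0, 1.0, 1.0, 1.0, 2.0, 2.0]
39 51 x -7.2 6.0 y [-32.0, -31.0, -29.0, -26.0, -24.0, -22.0, -21.0, -18.0, -15.0, -13.0, -11.0, -10.0, -7.0, -6.0, -4.0, -4.0, -3.0, -2.0, 
44 37 x -6.
[... 811 characters left out ...]
7  -6.1  60.3] [[-26.1, -96.0, 29.3], [-8.4, -74.9, 60.3], [23.1, -40.4, 64.9]]
dog 0.57 [325.3, 298.5, 348.8, 321.2] [544.2 103.5  45.3] [[-4.5, 19.6, 35.0], [15.1, 32.2, 45.3], [22.8, 54.7, 48.4]]
lug_face 0.5 [333.5, 314.0, 342.4, 324.5] [530.3  84.8  44.6] [[-9.3, 14.3, 37.6], [-2.3, 15.9, 44.6], [7.3, 18.9, 47.3]]
vial_short 0.72 [315.7, 202.2, 333.8, 237.1] [688.2 289.8  35. ] [[180.1, 183.6, 3.0], [186.3, 193.6, 35.0], [202.3, 211.6, 68.2]]
cuvette 0.78 [354.5, 315.5, 368.4, 342.2] [534.5  47.4  56.7] [[-6.2, -27.7, 31.0], [-4.4, -22.1, 56.7], [6.5, -16.0, 69.3]]
cuvette 0.27 [293.4, 274.2, 318.5, 302.9] [515.9 145.5  87.1] [[-17.8, 65.8, 59.6], [-6.9, 78.4, 87.1], [13.4, 97.8, 92.9]]
```

View pics/d6_d.png

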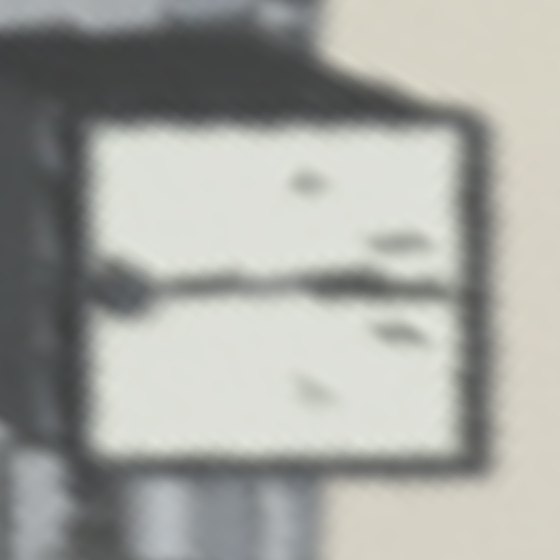

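View pics/d6_s.png

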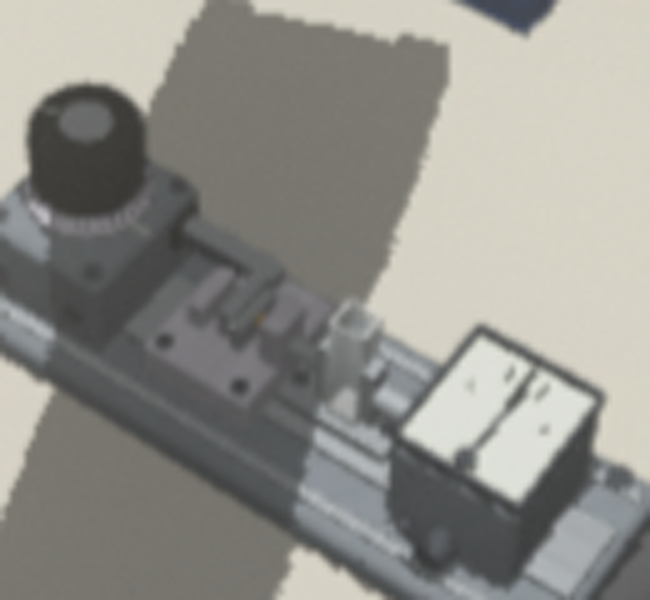

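View pics/lug.png

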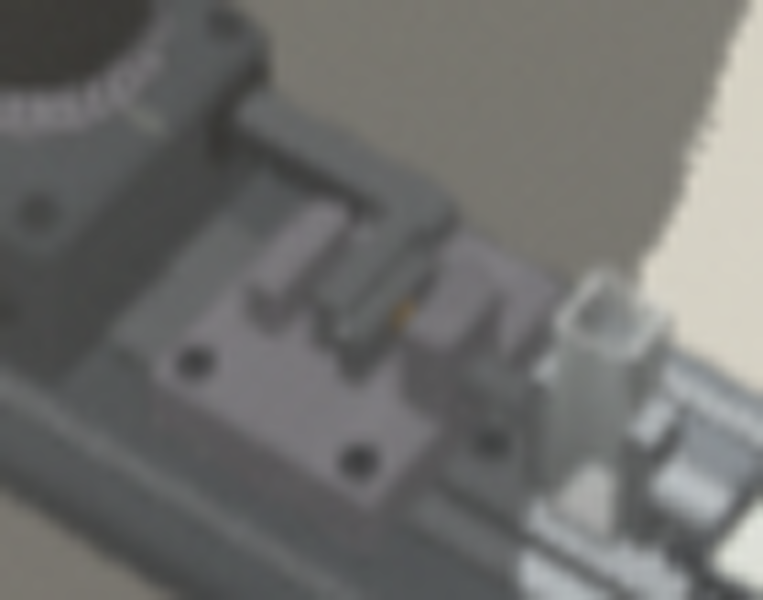

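```bash
python3 -c "
from h import *
print(manip.hand_in());print(manip.get_obs()['clock'])"; python3 dial.py d7 | head -1
```

```text
the job is handed in; nothing more can be done
None
the job is handed in; nothing more can be done
the job is handed in; nothing more can be done
```

The cuvette is measured and the job is handed in at about 26 s of the 72 s allowed. Hand-in gives no verdict, so this rests on my last checks.

**What I did**
- I opened the anvils fully, to a gap of about 21 mm.
- I stood the cuvette upright on the rest and let go of it with the needle still free.
- I then wound the wheel clockwise in shrinking steps, coming up to the line only from the open side. I let go of the wheel and lifted clear.

**Last checks, after letting go**
- **Needle:** it lies on the long line, between its ticks, and did not move when I released the wheel.
- **Dog:** in the picture it sits against the adjusting lug. I judged this by eye, as I had no clean measurement of it.
- **Cuvette:** it is upright on the rest, within about 1 mm of the measuring axis, and its top is at about 71 mm as it should be.
- **Vial:** its position agrees with the first picture to about 3 mm, and the arm never went near it.
- **Arm:** the fingers are open and clear, about 100 mm or more above the wheel by my corrected height, with no force on the tool.

**What disagreed**
- **Finger position:** the fingertips were about 31 mm higher than the reported TCP and about 2 mm off sideways. Because of this, my first grip closed in the air above the wheel without touching it. I corrected for it using the depth images.
- **Detectors:** the trained networks gave some false finds for the dog, lug and cuvette. I discarded those after checking the pictures.
- **Placing force:** the cuvette pressed on the rest with about 11 N for a moment while I set it down, before I eased off.

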